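Spoke nipples by quarter turns on a cart wheel

ROBOT

A 6-joint arm with a two-finger parallel gripper is mounted at the origin on the work surface. World frame = base frame: x ahead of the robot, y to its left, z up, the work surface at z = 0. Lengths are in m, angles in rad, forces in N, time in s.
With the tool pointing down it reaches from about 0.35 to 0.85 m from the base axis. Payload 8.1 kg.
Tool frame: the origin (TCP) lies at the very end of the fingers, on their centre line; the grasp point (between the pads) lies 19 mm behind it; z points along the fingers, y is the direction in which the jaws open and shut (so a half turn about z gives the same grasp; the last joint's range is limited). The gripper opens to 93 mm and grips with 3 to 60 N. Pads are 15 mm wide; open, the fingers measure 128 mm over their backs; the gripper's body (75 mm by 188 mm) begins 65 mm behind the grasp point.
Start: joints at [-1.433, 0.13, 1.488, -0, 1.523, -0.085], TCP at [0.133, -0.585, 0.179] pointing down, gripper open.
Joint ranges: [-2.96, 2.96], [-0.89, 2.26], [0.02, 2.5], [-1.34, 4.48], [0, 2.73], [-2.66, 2.66]. Speed limits (rad/s): [2.39, 2.39, 2.79, 3.14, 3.14, 3.14].

INTERFACE

Orientations are given as a rotation vector (axis times angle).
In Python, from plant import robot gives the robot as it stands.
- The arm moves only by the shell command python3 -m pendant 'ROWS' [OPENING] [FORCE]. ROWS is JSON, a list of rows, each an object with "delta_pos": the shift along the tool's x, y, z in m, a list of three; "spin": the turn about the tool's z in rad. In form: [{"delta_pos": [dx, dy, dz], "spin": spin}, ...]. A call has 1 to 10 rows; each row is the pose to reach, as a shift and turn from the pose measured when the call began, along the tool's axes at that moment; what a row does not reach only later rows make up. A row lasts 1/10 s, in which the tool goes at most 50 mm and 8.59 degrees, less where a joint would pass 70% of its speed; a pose out of reach is approached as far as the arm can. A call with a gripper value outside its range is refused whole. OPENING is the closure, from -1 (fully open) to 1 (shut), set as the call begins (- or left out, the last holds). The fingers move at their own pace and stop on an object; FORCE is the grip in N (left out, the last holds). Time passes only in rows, so rows that repeat a pose let the fingers close. It gives the time, the measured TCP pose, the force and the opening at its end, in the units of the state.
- robot.read_state(): the state, without advancing time (a new reading comes with each control period).
- robot.read_camera(name): name is "scene" or "top" or "wrist"; returns a dict with "color" (400x640x3 uint8, blue, green, red), "camera_matrix" (3x3 intrinsics, pixels), "D" ([k1, k2, p1, p2, k3] as OpenCV has them; the pictures are not rectified), "R" (3x3) and "t" (3): a world point X has camera coordinates R X + t. Camera axes: x right, y down, z forward; pixel columns grow to the right and rows downward; lengths in m; the calibration is good to about 2 mm. A picture is of the moment at which its call begins. There is no depth.
- robot.close_job(): hands the job in, once; it reports no verdict.
Trained networks look in the newest picture that a camera, given by its name, has taken for a name from the list of things; names that differ only in an ending like _2 or _b are one class to them, and where a whole thing is asked for, a point or a joint stands for the part that bears it (a point fixed in the world has none). Each returns a list of dicts, best first, with "score" (0 to 1); they miss things now and then, are a little off and sometimes report something else, mostly with a low value. They report only what shows in the picture. A call takes as long as a camera call. They do not tell look-alikes from the thing itself.
- robot.outline_of(camera, label): "mask" (400x640 bool, what is visible of it).
- robot.mark_of(camera, label): "location" ([x, y, z] in m, in the coordinates of the camera as it stood for that picture, good to about 4 mm: a listed point, or the origin of a listed thing).
The state is a dict: "t": time; "q": joint angles; "dq": joint speeds; "joint_torque": joint torques, N m; "tool_pos": TCP position; "orientation": TCP orientation; "force": force on the tool from outside, world axes, zero at the start; "wrist_torque": the same for the moment, N m; "opening": finger opening in m.
Only numpy, scipy, OpenCV 4.12 (cv2) and the standard library are available. Lean on these libraries where they do the work, as an engineer would, in place of code of your own. Each camera call takes 0.05 s, during which the arm holds its last target.

TASK

Take the socket key from its tray and tighten two spokes of the cart wheel, feeling the key gently on to each square nipple: first give the end nipple on the side where the dial gauge stands one quarter turn clockwise (seen from outside the rim), then give the middle nipple two quarter turns clockwise. Leave the third nipple as it is, turn nipples only with the key, never lean hard on the wheel with it, and finally stand the key upright in its tray again, without knocking the gauge or the jar beside the wheel.

Things in the scene. Friction and masses are not known exactly. Their poses are not given: they have to be found in the camera images.
- wheel: Spoked handcart wheel, 220 mm rim diameter, 38 mm wide, no tyre, upright in a grey stand (base 170 x 160 x 12 mm); rim and stand are fixed. Origin under the middle of the base, on the table; z up, x along the axle, y in the rim's plane (left as seen from the robot). Axle centre 118 mm up. Three nipples stand out of the top of the rim, 24 deg (about 45 mm) apart: left, middle, right.
- nipple_left (a point): Centre of the outer end of the left nipple, the end nipple on the wheel's +y side, leaning 24 deg to +y. Fixed to the rim, does not turn; z points out of the rim along the nipple's axis. Brass nipple, 17 mm out of the rim in all: at the rim a round steel collar 16 mm across, 3 mm high, then 11 mm of full 11 x 11 mm square, then a 3 mm taper to 7.6 mm square at this end.
- nipple_middle (a point): Centre of the outer end of the middle nipple, upright at the top of the rim. Fixed to the rim, does not turn; z points out of the rim along the nipple's axis. Brass nipple, 17 mm out of the rim in all: at the rim a round steel collar 16 mm across, 3 mm high, then 11 mm of full 11 x 11 mm square, then a 3 mm taper to 7.6 mm square at this end.
- nipple_right (a point): Centre of the outer end of the right nipple, the end nipple on the wheel's -y side, leaning 24 deg to -y. Fixed to the rim, does not turn; z points out of the rim along the nipple's axis. Brass nipple, 17 mm out of the rim in all: at the rim a round steel collar 16 mm across, 3 mm high, then 11 mm of full 11 x 11 mm square, then a 3 mm taper to 7.6 mm square at this end.
- turn_left (a joint): Angle (rad) the left nipple has been turned since the start: 0 then, growing clockwise as seen from outside the rim looking in at the nipple's end (tightening). Friction of about 0.1 N m holds it where it is left. It does not tell which way the flats of the square point at the start: that is anything, different for each nipple.
- turn_middle (a joint): Angle (rad) the middle nipple has been turned since the start: 0 then, growing clockwise as seen from outside the rim looking in at the nipple's end (tightening). Friction of about 0.1 N m holds it where it is left. It does not tell which way the flats of the square point at the start: that is anything, different for each nipple.
- turn_right (a joint): Angle (rad) the right nipple has been turned since the start: 0 then, growing clockwise as seen from outside the rim looking in at the nipple's end (tightening). Friction of about 0.1 N m holds it where it is left. It does not tell which way the flats of the square point at the start: that is anything, different for each nipple.
- key_grip (a point): Centre of the flat grip of the loose steel socket key (0.1 to 0.15 kg) that stands in the tray, mouth down; on the key's axis, z up along it, 52 mm above its mouth. Grip 16 mm thick (key's x), 28 mm wide (key's y), 44 mm high, up to the key's top at 74 mm. Below the grip a square body 24 x 24 mm, 30 mm high.
- key_mouth (a point): Centre of the key's lower end, the mouth of its square socket, 12.6 mm wide, 20 mm deep, flats parallel to the grip's sides. Same axes as key_grip. Home on a nipple, the mouth rests on the collar, 14 mm below the nipple's end, with about 9 deg of play either way before it drives the nipple; out of line with the flats it stops on the taper, within 3 mm of the end.
- tray: Fixed shallow dark steel tool tray, outside 130 (x) x 110 (y) x 16 mm, walls and floor 4 mm thick. Origin at the centre of its underside, z up.
- gauge: Dial gauge on a post with a round base (54 mm across, 151 mm high), fixed to the table about 165 mm from the wheel's middle on its left or its right; marks the side to begin on. Origin at the centre of its underside.
- jar: Closed clear jar of screws (64 mm across, 101 mm high), fixed, standing on the other side of the wheel from the gauge. Origin at the centre of its underside.
Things that resemble listed ones, but are neither listed nor needed, are in the scene too. What is shaped like the gauge but red or yellow is not meant.

How it is judged:
On the way, in this order (a step that is already met when the one before it is completed fails the run):
1. the end nipple on the gauge's side is turned one quarter turn clockwise while the middle one is still as it was (((y of gauge in the frame of wheel above 0 m and value of joint turn_left between 1.2208 and 1.9208 rad and value of joint turn_right between -0.25 and 0.25 rad) or (y of gauge in the frame of wheel below 0 m and value of joint turn_right between 1.2208 and 1.9208 rad and value of joint turn_left between -0.25 and 0.25 rad)) and value of joint turn_middle between -0.25 and 0.25 rad), for 0.2 s.
2. then the middle nipple is turned two quarter turns clockwise (((y of gauge in the frame of wheel above 0 m and value of joint turn_left between 1.2208 and 1.9208 rad and value of joint turn_right between -0.25 and 0.25 rad) or (y of gauge in the frame of wheel below 0 m and value of joint turn_right between 1.2208 and 1.9208 rad and value of joint turn_left between -0.25 and 0.25 rad)) and value of joint turn_middle between 2.7416 and 3.5416 rad), for 0.2 s.
At the end, for the whole second after the job is handed in: The end nipple on the gauge's side has been turned 90 deg clockwise (within 20 deg), the middle one 180 deg (within 23 deg), the other end one not more than 14 deg; the key stands upright (within 7 deg), at rest, on the floor of the tray (all of step 2 and x of key_grip in the frame of tray between -0.055 and 0.055 m and y of key_grip in the frame of tray between -0.045 and 0.045 m and z of key_grip in the frame of tray between 0.05 and 0.062 m and angle between key_grip's own z axis and vertical below 0.12 rad and linear speed of key below 0.02 m/s); the robot touches nothing.
It fails at once if the key is forced against the wheel (more than 35 N) (contact force between key and wheel above 35 N).
It fails at once if the gripper itself touches the wheel or its nipples (more than 2 N) (contact force between the arm and wheel above 2 N).
It fails at once if the fingers touch the wheel or its nipples (more than 2 N) (contact force between the fingers and wheel above 2 N).
It fails at once if the gauge or the jar is hit (more than 5 N) (contact force between anything else and gauge above 5 N or contact force between anything else and jar above 5 N).
It fails at once if a nipple that is to be left alone is turned more than 20 deg ((y of gauge in the frame of wheel above 0 m and value of joint turn_right above 0.35 rad) or (y of gauge in the frame of wheel below 0 m and value of joint turn_left above 0.35 rad)).
It also fails if it takes over 72 s, if anything falls off the work surface, if the arm or the gripper's body presses on something with over 40 N, if the wrist force passes 120 N, or if a joint passes its speed limit or range.

## Working session

There is one attempt and no reset: what is moved stays moved. The work goes in short steps, Python scripts to look and compute and a shell command to move; the robot and the scene stay as the last step left them, time stands still between calls to the robot, and variables do not carry over. Pictures are saved under pics/ and viewed, and the job is handed in when it is done.

```bash
ls; mkdir -p pics
cat > h.py <<'E'
import numpy as np,cv2
from scipy.spatial.transform import Rotation as Ro
from plant import robot
def cam(n,f=None):
    c=robot.read_camera(n)
    if f: cv2.imwrite('pics/'+f,c['color'])
    return c
def w(c,p): return np.array(c['R']).T@(np.array(p)-np.array(c['t']))
def px(c,X):
    r,_=cv2.Rodrigues(np.array(c['R'])); return cv2.projectPoints(np.array(X,float).reshape(-1,1,3),r,np.array(c['t'],float),np.array(c['camera_matrix']),np.array(c['D'],float))[0].reshape(-1,2)
E
python3 - <<'E'
from h import *
for n in ['scene','top','wrist']:
    c=cam(n,n+'0.png')
    print(n,w(c,[0,0,0]).round(3))
    for l in ['wheel','nipple_left','nipple_middle','nipple_right','key_grip','key_mouth','tray','gauge','jar']:
        print(l,[(round(d['score'],2),w(c,d['location']).round(3).tolist()) for d in robot.mark_of(n,l)][:4])
s=robot.read_state();print(s)
E
```

```text
pics
scene [ 1.233 -0.264  0.729]
wheel [(0.72, [0.528, 0.139, -0.002]), (0.5, [0.466, -0.285, 0.055])]
nipple_left [(0.57, [0.517, 0.184, 0.231])]
nipple_middle [(0.48, [0.529, 0.131, 0.24])]
nipple_right [(0.44, [0.541, 0.085, 0.235])]
key_grip [(0.56, [0.471, -0.283, 0.056])]
key_mouth [(0.76, [0.467, -0.288, 0.007])]
tray [(0.58, [0.46, -0.301, -0.002])]
gauge [(0.85, [0.589, -0.023, -0.005]), (0.84, [0.687, -0.064, -0.004])]
jar [(0.84, [0.487, 0.292, 0.001])]
top [ 0.323 -0.002  1.34 ]
wheel [(0.77, [0.528, 0.138, -0.005])]
nipple_left [(0.43, [0.515, 0.184, 0.233])]
nipple_middle [(0.49, [0.53, 0.136, 0.244])]
nipple_right [(0.57, [0.544, 0.082, 0.235])]
key_grip [(0.54, [0.475, -0.282, 0.054])]
key_mouth [(0.47, [0.466, -0.287, 0.006])]
tray [(0.71, [0.458, -0.296, 0.0])]
gauge [(0.87, [0.693, -0.058, 0.003]), (0.82, [0.469, -0.048, -0.001]), (0.66, [0.543, 0.083, 0.235])]
jar [(0.73, [0.488, 0.294, 0.003]), (0.18, [0.46, -0.294, 0.003])]
wrist [ 0.213 -0.567  0.386]
wheel []
nipple_left []
nipple_middle []
nipple_right []
key_grip []
key_mouth []
tray []
gauge []
jar []
{'t': 1.5, 'q': array([-1.43336879e+00,  1.30403435e-01,  1.48820906e+00, -2.55517241e-05,
        1.52298367e+00, -8.54035654e-02]), 'dq': array([ 8.98360006e-04, -6.65140431e-04,  4.52277890e-04, -1.75861666e-03,
       -9.29639571e-06,  3.26996334e-04]), 'joint_torque': array([-7.36549537e-04, -5.59740293e+01, -4.92042661e+01,  7.68231391e-02,
        2.24282790e-02, -3.34147421e-05]), 'tool_pos': array([ 0.13260493, -0.58516816,  0.17932818]), 'orientation': array([-3.12211081e+00, -3.49300157e-01,  4.02206742e-05]), 'force': array([ 0.94355204, -0.26273086,  0.25892342]), 'wrist_torque': array([-0.02014253,  0.01090094,  0.06410999]), 'opening': 0.09275607921466418}
```

View pics/scene0.png

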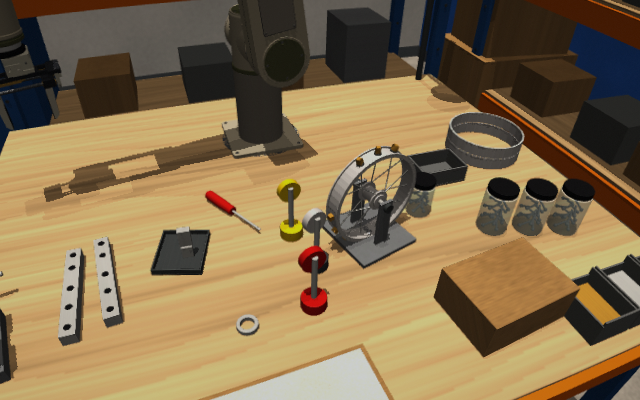

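View pics/top0.png

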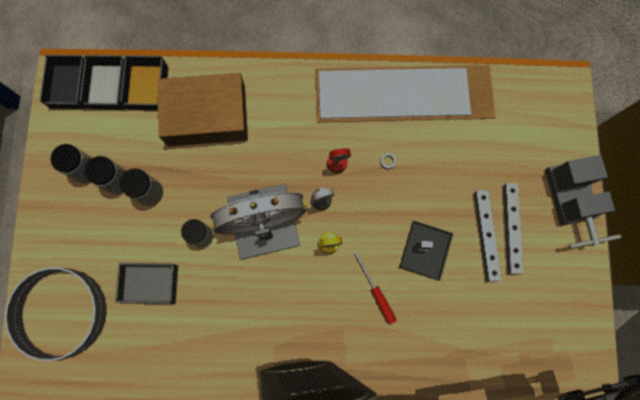

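View pics/wrist0.png

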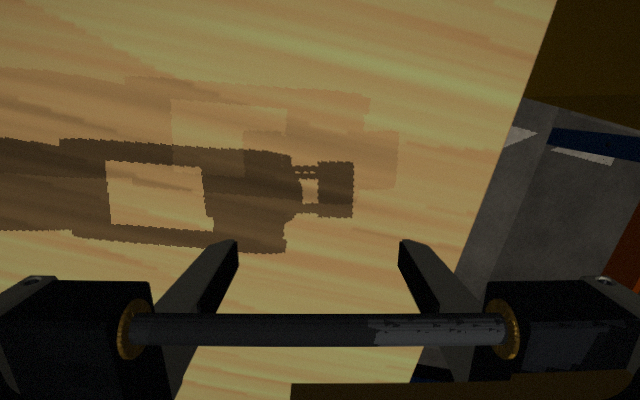

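Run:
```python
import cv2
c=cv2.imread('pics/top0.png')
cv2.imwrite('pics/topc.png',cv2.resize(c[170:270,180:460],None,fx=2.8,fy=2.8,interpolation=cv2.INTER_CUBIC))
c=cv2.imread('pics/scene0.png')
cv2.imwrite('pics/scenec.png',cv2.resize(c[140:310,140:440],None,fx=2.6,fy=2.6,interpolation=cv2.INTER_CUBIC))
```

```text
(no output)
```

View pics/topc.png

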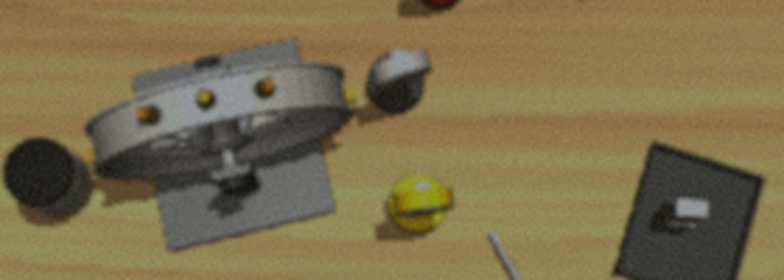

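View pics/scenec.png

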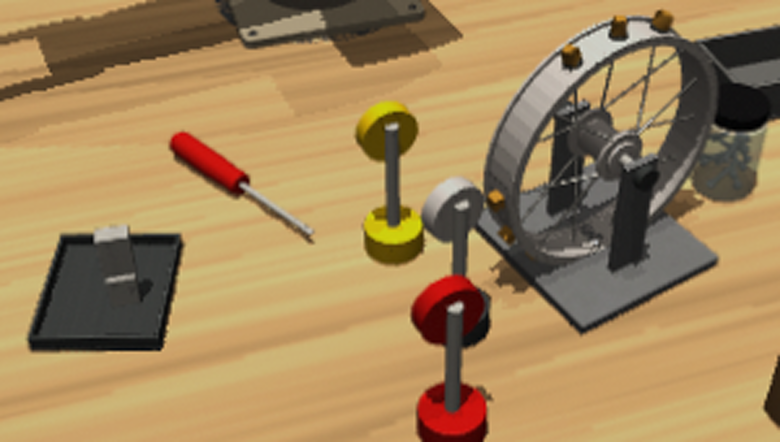

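```bash
python3 -m pendant '[{"delta_pos":[0,-0.05,-0.01],"spin":0},{"delta_pos":[0,-0.1,-0.02],"spin":0},{"delta_pos":[0,-0.15,-0.02],"spin":0},{"delta_pos":[0,-0.2,-0.02],"spin":0},{"delta_pos":[0,-0.25,-0.02],"spin":0},{"delta_pos":[0,-0.3,-0.02],"spin":0}]'; python3 -c "
from plant import robot
print(robot.read_state())"
```

```text
t: 2.1
tool_pos: [0.0668, -0.2946, 0.1992]
orientation: [3.122, 0.35, -0.0]
force: [-0.0, 0.7, 1.5]
opening: 0.0929
{'t': 2.1, 'q': array([-1.51783008e+00, -7.74664664e-01,  2.17332763e+00, -1.01186668e-04,
        1.74268964e+00, -1.70137806e-01]), 'dq': array([-2.37390289e-01, -1.68882256e+00,  9.45103543e-01,  3.30190521e-04,
        7.19977625e-01, -2.36731079e-01]), 'joint_torque': array([  1.59648713,   0.90180717, -49.18132067,   0.26180212,
        -2.08847679,   0.58919381]), 'tool_pos': array([ 0.06684718, -0.29457015,  0.19922164]), 'orientation': array([ 3.12183684e+00,  3.49671599e-01, -1.78393699e-04]), 'force': array([-0.022184  ,  0.72294245,  1.46246518]), 'wrist_torque': array([0.00219262, 0.00968882, 0.00084895]), 'opening': 0.0928715172905436}
```

```bash
python3 -m pendant '[{"delta_pos":[0,-0.03,0],"spin":0},{"delta_pos":[0,-0.06,0],"spin":0},{"delta_pos":[0,-0.06,0],"spin":0}]'; python3 -c "
from plant import robot
print(robot.read_state())"
```

```text
t: 2.4
tool_pos: [0.0578, -0.2556, 0.2023]
orientation: [-3.103, -0.347, 0.004]
force: [0.1, -0.1, -0.6]
opening: 0.0929
{'t': 2.4, 'q': array([-1.53812441, -0.89225352,  2.22755635, -0.00430628,  1.82492096,
       -0.19090532]), 'dq': array([ 0.00718998,  0.00848429, -0.02815198,  0.00662835, -0.04175603,
        0.00235149]), 'joint_torque': array([ -0.18570933,  -8.55857491, -47.56639481,  -0.05280633,
         0.98935783,  -0.10106402]), 'tool_pos': array([ 0.05784461, -0.25564028,  0.2023091 ]), 'orientation': array([-3.10337686, -0.34673468,  0.00420386]), 'force': array([ 0.10329752, -0.07288243, -0.56396892]), 'wrist_torque': array([-0.04144094,  0.01442264,  0.04072661]), 'opening': 0.09287644202002011}
```

```bash
cat > kin0.py <<'E'
import numpy as np
from scipy.optimize import least_squares
Q=[[-1.43336879e+00,  1.30403435e-01,  1.48820906e+00, 0,1.52298367],[-1.51783,-0.774664664,2.17332763,0,1.74268964],[-1.53812441, -0.89225352,  2.22755635,0,  1.82492096]]
P=[[0.13260493, -0.58516816,  0.17932818],[0.06684718, -0.29457015,  0.19922164],[0.05784461, -0.25564028,  0.2023091 ]]
def fk(p,q):
    r0,h,L1,L2,D,d=p
    a=q[1];b=a+q[2];c=b+q[4]
    rp=r0+L1*np.sin(a)+L2*np.sin(b)+D*np.sin(c)
    z=h+L1*np.cos(a)+L2*np.cos(b)+D*np.cos(c)
    return np.array([rp*np.cos(q[0])-d*np.sin(q[0]),rp*np.sin(q[0])+d*np.cos(q[0]),z])
x0=[.05,.478,.425,.425,.3,.05]
f=lambda p:np.r_[np.concatenate([fk(p,q)-x for q,x in zip(Q,P)]),1e-4*(p-np.array(x0))]
s=least_squares(f,x0);print(s.x.round(4),s.fun.round(5))
E
python3 kin0.py
```

```text
[0.0144 0.1472 0.353  0.5381 0.2922 0.0506] [-5.80e-04 -8.00e-05 -5.00e-05 -5.50e-04 -3.00e-05  2.10e-04  1.14e-03
  4.00e-05 -1.60e-04 -0.00e+00 -3.00e-05 -1.00e-05  1.00e-05 -0.00e+00
  0.00e+00]
```

```bash
cat >> h.py <<'E'
def T():
    s=robot.read_state(); return np.array(s['tool_pos']),Ro.from_rotvec(s['orientation']).as_matrix(),s
def to(target,yaw=None):
    """delta in tool axes to world target"""
    p,R,s=T(); d=R.T@(np.array(target)-p); print('delta',d.round(4),'n50',np.ceil(np.linalg.norm(d)/.05)); return d
E
python3 - <<'E'
from h import *
c=cam('wrist'); p,R,s=T()
C=w(c,[0,0,0]); print('cam in tool',(R.T@(C-p)).round(4)); print((R.T@np.array(c['R']).T).round(3)); print(np.array(c['camera_matrix']).round(1),c['D'],s['t']); print(R.round(3))
E
```

```text
cam in tool [ 0.0821 -0.0005 -0.2059]
[[-0.001 -0.956 -0.293]
 [ 1.     0.    -0.002]
 [ 0.002 -0.293  0.956]]
[[317.    0.  317.8]
 [  0.  317.  201.9]
 [  0.    0.    1. ]] [-0.03962065  0.          0.          0.          0.        ] 2.45
[[ 0.975  0.221 -0.005]
 [ 0.221 -0.975  0.016]
 [-0.001 -0.017 -1.   ]]
```

```bash
python3 -m pendant '[{"delta_pos":[0.02,-0.01,-0.04],"spin":0},{"delta_pos":[0.06,-0.03,-0.06],"spin":0},{"delta_pos":[0.10,-0.05,-0.08],"spin":0},{"delta_pos":[0.14,-0.07,-0.1],"spin":0},{"delta_pos":[0.18,-0.09,-0.1],"spin":0},{"delta_pos":[0.22,-0.12,-0.1],"spin":0},{"delta_pos":[0.26,-0.14,-0.1],"spin":0},{"delta_pos":[0.3,-0.16,-0.1],"spin":0},{"delta_pos":[0.34,-0.18,-0.1],"spin":0},{"delta_pos":[0.38,-0.2,-0.1],"spin":0}]'
python3 - <<'E'
from h import *
print(robot.read_state()); to([.491,.125,.275])
E
```

```text
t: 3.45
tool_pos: [0.3881, 0.0233, 0.3072]
orientation: [-3.106, -0.35, -0.003]
force: [0.3, -0.6, 0.6]
opening: 0.0928
{'t': 3.45, 'q': array([-0.08926184, -0.46832457,  1.79058194,  0.01646064,  1.82046297,
        1.26104025]), 'dq': array([ 0.92866512,  1.06876125, -0.72223769, -0.00424438, -0.35981573,
        0.91736617]), 'joint_torque': array([ -3.27625796, -32.0574832 , -44.32061791,   0.76688485,
         0.76895658,  -1.4994039 ]), 'tool_pos': array([0.38808238, 0.02334507, 0.30717634]), 'orientation': array([-3.10605068, -0.35020844, -0.00321381]), 'force': array([ 0.28271125, -0.64081   ,  0.59374195]), 'wrist_torque': array([-0.02514476,  0.00155719,  0.00305126]), 'opening': 0.09282254999376699}
delta [ 0.1228 -0.0757  0.0338] n50 3.0
```

```bash
python3 -m pendant '[{"delta_pos":[0.04,-0.025,0],"spin":0},{"delta_pos":[0.08,-0.05,0.0],"spin":0},{"delta_pos":[0.12,-0.075,0.02],"spin":0},{"delta_pos":[0.123,-0.076,0.034],"spin":0},{"delta_pos":[0.123,-0.076,0.034],"spin":0}]'
python3 - <<'E'
from h import *
c=cam('wrist','w1.png')
p,R,s=T();print(p,s['q'],R[:,2])
for l in ['nipple_left','nipple_middle','nipple_right']:
    print(l,[(round(d['score'],2),w(c,d['location']).round(4).tolist()) for d in robot.mark_of('wrist',l)][:4])
cv2.imwrite('pics/w1c.png',cv2.resize(c['color'][100:360,160:480],None,fx=2.4,fy=2.2,interpolation=cv2.INTER_CUBIC))
E
```

```text
t: 3.95
tool_pos: [0.4911, 0.1263, 0.272]
orientation: [-3.106, -0.354, 0.003]
force: [0.3, -0.0, -0.5]
opening: 0.0933
[0.49106196 0.12553337 0.27404044] [ 0.13622269 -0.14574661  1.59228924  0.01567628  1.69408142  1.48336446] [-0.00116796  0.01554203 -0.99987853]
nipple_left [(0.97, [0.5154, 0.1814, 0.2384]), (0.28, [0.4836, 0.2928, 0.0015])]
nipple_middle [(0.86, [0.5269, 0.1312, 0.2444])]
nipple_right [(0.64, [0.5399, 0.0852, 0.2383])]
```

View pics/w1.png

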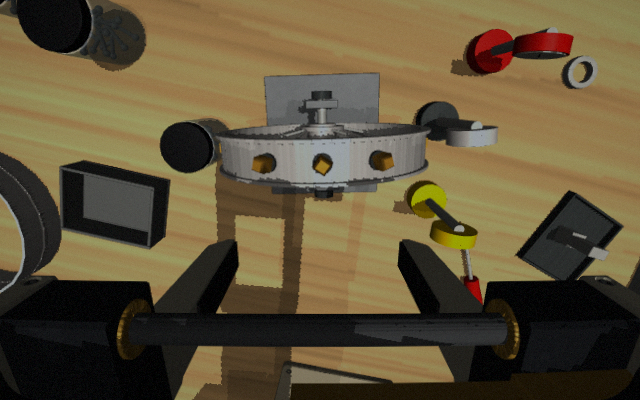

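Run:
```python
import cv2,numpy as np
c=cv2.imread('pics/w1.png')
t=[cv2.resize(c[140:185,u-22:u+23],(260,260),interpolation=cv2.INTER_CUBIC) for u in (263,322,384)]
cv2.imwrite('pics/w1n.png',np.hstack(t))
```

```text
(no output)
```

View pics/w1n.png

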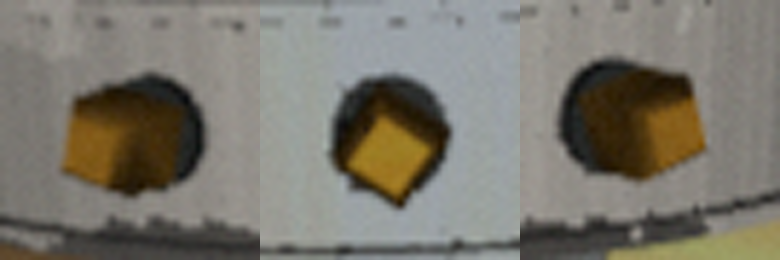

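```bash
cat > fit.py <<'E'
from h import *
from scipy.optimize import minimize
def nip_frame(wc,yaw,lean): # lean + = toward +y
    Rz=Ro.from_euler('z',yaw).as_matrix(); a=np.radians(lean)
    n=Rz@np.array([0,np.sin(a),np.cos(a)]); ex=Rz@np.array([1,0,0]); ey=np.cross(n,ex)
    end=np.array([wc[0],wc[1],.118])+.127*n
    return end,ex,ey,n
def sq(fr,ang,half,dz):
    e,x,y,n=fr
    return [e+n*dz+half*(sx*(np.cos(ang)*x+np.sin(ang)*y)+sy*(-np.sin(ang)*x+np.cos(ang)*y)) for sx,sy in((1,1),(1,-1),(-1,-1),(-1,1))]
def fit(c,img,wc,yaw,S=8,leans=(24,0,-24)):
    out=[]
    for lean in leans:
        fr=nip_frame(wc,yaw,lean); u0,v0=px(c,fr[0]-fr[3]*.007)[0].round().astype(int)
        x0,y0=u0-18,v0-18; crop=cv2.resize(img[y0:y0+36,x0:x0+36],None,fx=S,fy=S,interpolation=cv2.INTER_CUBIC)
        hsv=cv2.cvtColor(cv2.GaussianBlur(crop,(0,0),2),cv2.COLOR_BGR2HSV)
        m=(hsv[...,1]>120)&(hsv[...,0]>5)&(hsv[...,0]<32)
        nl,lab,st,ce=cv2.connectedComponentsWithStats(m.astype(np.uint8)); k=1+np.argmax(st[1:,4]); m=lab==k
        def mask(ang,du,dv):
            P=px(c,sq(fr,ang,.0055,-.014)+sq(fr,ang,.0055,-.003)+sq(fr,ang,.0038,0))
            P=(P-[x0,y0]+.5+[du,dv])*S-.5
            h=cv2.convexHull(P.astype(np.float32)); z=np.zeros(m.shape,np.uint8)
            cv2.fillConvexPoly(z,(h*16).round().astype(np.int32),1,shift=4); return z>0
        iou=lambda a,u,v:(lambda z:(z&m).sum()/(z|m).sum())(mask(a,u,v))
        best=[]
        for a in np.radians(np.arange(0,90,3)):
            r=minimize(lambda p:-iou(a,*p),[0,0],method='Nelder-Mead',options=dict(initial_simplex=[[0,0],[2,0],[0,2]],maxiter=40))
            best.append((-r.fun,round(np.degrees(a)),r.x.round(2).tolist()))
        b=sorted(best,reverse=True); print(lean,[ (round(i,3),a,o) for i,a,o in b[:5]],'area',m.sum()/S/S)
        out.append(b[0])
    return out
E
python3 - <<'E'
from fit import *
c=cam('wrist'); img=c['color']
# wheel estimates
L=np.array([.5155,.182]);Rr=np.array([.541,.0845]); mid=np.array([.528,.1335])
d=L-Rr; yaw=np.arctan2(-d[0],d[1]); print(yaw, np.linalg.norm(d))
fit(c,img,(L+Rr+mid)/3,yaw)
E
```

```text
0.2558085646153727 0.10077946219344495
24 [(np.float64(0.932), 81, [1.24, -0.42]), (np.float64(0.931), 78, [1.13, -0.4]), (np.float64(0.929), 75, [1.16, -0.42]), (np.float64(0.925), 84, [1.34, -0.41]), (np.float64(0.922), 72, [1.16, -0.42])] area 281.84375
0 [(np.float64(0.905), 54, [1.13, -0.3]), (np.float64(0.902), 51, [1.19, -0.3]), (np.float64(0.902), 57, [1.21, -0.17]), (np.float64(0.896), 48, [1.25, -0.31]), (np.float64(0.892), 60, [1.35, -0.27])] area 219.78125
-24 [(np.float64(0.932), 18, [1.36, -0.42]), (np.float64(0.931), 15, [1.39, -0.25]), (np.float64(0.929), 21, [1.37, -0.35]), (np.float64(0.924), 12, [1.37, -0.12]), (np.float64(0.917), 24, [1.42, -0.32])] area 284.546875
```

```bash
python3 -m pendant '[{"delta_pos":[-0.012,0.042,0],"spin":-0.14},{"delta_pos":[-0.024,0.085,0],"spin":-0.28},{"delta_pos":[-0.036,0.128,0],"spin":-0.42},{"delta_pos":[-0.048,0.17,0],"spin":-0.56},{"delta_pos":[-0.06,0.212,0],"spin":-0.7},{"delta_pos":[-0.072,0.255,0.0],"spin":-0.84},{"delta_pos":[-0.084,0.297,0.02],"spin":-0.98},{"delta_pos":[-0.096,0.34,0.05],"spin":-1.12},{"delta_pos":[-0.108,0.382,0.08],"spin":-1.26},{"delta_pos":[-0.118,0.424,0.114],"spin":-1.35}]';python3 -m pendant '[{"delta_pos":[0,0.0,0],"spin":0},{"delta_pos":[0,0.0,0],"spin":0}]'
python3 - <<'E'
from h import *
c=cam('wrist','w2.png')
p,R,s=T();print(p,s['q'],R.round(3))
for l in ['key_grip','key_mouth','tray']:
    print(l,[(round(d['score'],2),w(c,d['location']).round(4).tolist()) for d in robot.mark_of('wrist',l)][:4])
E
```

```text
t: 5.2
tool_pos: [0.4709, -0.3006, 0.1697]
orientation: [-2.211, -2.226, -0.023]
force: [0.8, 0.4, -0.3]
opening: 0.0928
t: 5.4
tool_pos: [0.47, -0.3019, 0.1704]
orientation: [-2.217, -2.222, -0.024]
force: [-0.4, 0.9, 0.2]
opening: 0.0934
[ 0.47098912 -0.30131562  0.17162017] [-0.67257598  0.02165209  1.61664731  0.01571196  1.50291381 -0.67706555] [[-0.003  1.     0.01 ]
 [ 1.     0.003  0.012]
 [ 0.012  0.01  -1.   ]]
key_grip [(0.76, [0.4638, -0.2865, 0.0586]), (0.44, [0.4618, -0.299, 0.0003])]
key_mouth [(0.82, [0.4684, -0.2908, 0.0054])]
tray [(0.61, [0.4613, -0.2985, 0.0017])]
```

View pics/w2.png

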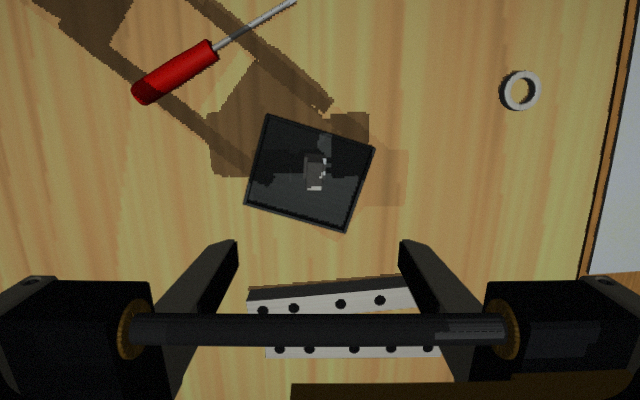

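Run:
```python
import cv2,numpy as np
from h import *
c=cv2.imread('pics/w2.png')[110:240,240:380]
c=np.clip(c.astype(float)*2.2,0,255).astype(np.uint8)
cv2.imwrite('pics/w2c.png',cv2.resize(c,None,fx=5,fy=4.5,interpolation=cv2.INTER_CUBIC))
for l in ['key_grip','tray']:
  o=robot.outline_of('wrist',l)
  for d in o[:2]:
    m=d['mask'].astype(np.uint8); ys,xs=np.nonzero(m); print(l,d['score'],m.sum(),xs.min(),xs.max(),ys.min(),ys.max(),cv2.minAreaRect(np.c_[xs,ys].astype(np.float32)))
```

```text
key_grip 0.64 711 303 325 154 190 ((313.6823425292969, 171.62942504882812), (21.551715850830078, 36.584232330322266), 4.39870548248291)
tray 0.82 9705 244 375 113 233 ((307.0560302734375, 174.43284606933594), (115.52482604980469, 94.83341217041016), 17.21607208251953)
```

View pics/w2c.png

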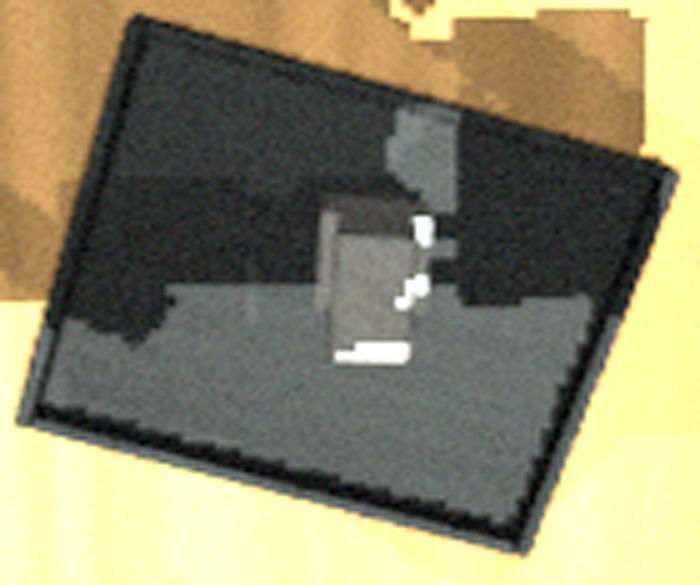

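```bash
cat >> h.py <<'E'
def ray(c,uv,z):
    u=cv2.undistortPoints(np.array([[uv]],float),np.array(c['camera_matrix']),np.array(c['D'],float))[0,0]
    R=np.array(c['R']);C=w(c,[0,0,0]);d=R.T@np.r_[u,1];return C+d*(z-C[2])/d[2]
E
python3 - <<'E'
from h import *
c=cam('wrist')
for uv in [(314.4,176),(307,162.5),(322,162.5),(307,190),(322,190)]: print(ray(c,uv,.078).round(4))
for uv in [(267,114),(375,147),(345,232),(244,203)]: print(ray(c,uv,.016).round(4))
t=ray(c,(314.4,176),.078)
to([t[0],t[1],.050])
E
```

```text
[ 0.4694 -0.2829  0.078 ]
[ 0.4623 -0.2698  0.078 ]
[ 0.4766 -0.2697  0.078 ]
[ 0.4622 -0.2969  0.078 ]
[ 0.4769 -0.2968  0.078 ]
[ 0.4169 -0.2262  0.016 ]
[ 0.5385 -0.2618  0.016 ]
[ 0.5075 -0.3658  0.016 ]
[ 0.3856 -0.329   0.016 ]
delta [ 0.0158 -0.0033  0.1212] n50 3.0
```

```bash
python3 -m pendant '[{"delta_pos":[0.016,-0.003,0.03],"spin":0},{"delta_pos":[0.016,-0.003,0.07],"spin":0},{"delta_pos":[0.016,-0.003,0.11],"spin":0},{"delta_pos":[0.016,-0.003,0.13],"spin":0},{"delta_pos":[0.016,-0.003,0.13],"spin":0}]' ; python3 -m pendant '[{"delta_pos":[0,0.0,0],"spin":0},{"delta_pos":[0,0.0,0],"spin":0},{"delta_pos":[0,0.0,0],"spin":0},{"delta_pos":[0,0.0,0],"spin":0},{"delta_pos":[0,0.0,0],"spin":0},{"delta_pos":[0,0.0,0],"spin":0}]' 1 40; python3 -m pendant '[{"delta_pos":[0,0.0,0],"spin":0},{"delta_pos":[0,0.0,0],"spin":0}]'
```

```text
t: 6.25
tool_pos: [0.4675, -0.2801, 0.0377]
orientation: [-2.206, -2.225, -0.023]
force: [0.0, 0.3, -0.0]
opening: 0.093
t: 6.85
tool_pos: [0.4678, -0.2803, 0.0382]
orientation: [-2.207, -2.226, -0.023]
force: [-0.6, -0.1, -0.1]
opening: 0.0497
t: 7.05
tool_pos: [0.4678, -0.2804, 0.0383]
orientation: [-2.207, -2.225, -0.023]
force: [0.1, -0.1, -0.5]
opening: 0.0336
```

```bash
python3 -m pendant '[{"delta_pos":[-0.002,0.0,0],"spin":0},{"delta_pos":[-0.002,0.0,0],"spin":0},{"delta_pos":[-0.002,0.0,0],"spin":0},{"delta_pos":[-0.002,0.0,0],"spin":0}]' 1 40;  python3 - <<'E'
from h import *
c=cam('wrist','w3.png');p,R,s=T();print(p,s['opening'],s['force'],s['wrist_torque'],s['t'])
E
```

```text
t: 7.45
tool_pos: [0.4689, -0.2833, 0.0397]
orientation: [-2.209, -2.227, -0.023]
force: [-1.2, -0.1, 10.6]
opening: 0.0028
[ 0.46888346 -0.28339425  0.03980436] 0.0011341914701137575 [-1.98973467 -0.46148882  8.95309294] [-0.06103726  0.24230587 -0.00278001] 7.5
```

View pics/w3.png

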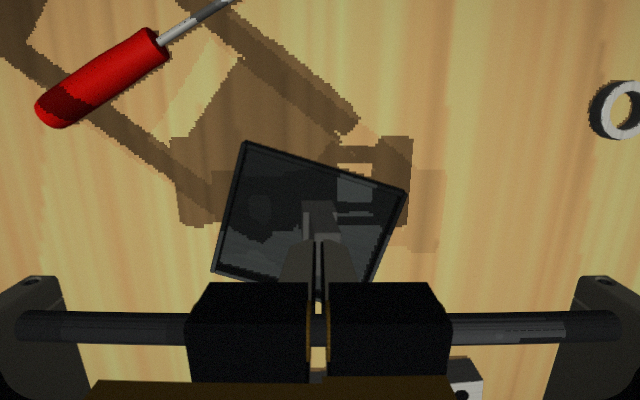

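Run:
```python
from h import *
a=cv2.imread('pics/w3.png')[180:310,250:410]
a=cv2.resize(np.clip(a*2.2,0,255).astype(np.uint8),(480,390),interpolation=cv2.INTER_CUBIC)
c=cam('scene'); b=c['color'][200:300,120:240]; b=cv2.resize(np.clip(b*1.5,0,255).astype(np.uint8),(468,390),interpolation=cv2.INTER_CUBIC)
cv2.imwrite('pics/m3.png',cv2.resize(np.hstack([a,b]),(790,325)))
for n in ['wrist','scene']:
  c=cam(n)
  for l in ['key_grip','key_mouth']:
    print(n,l,[(round(d['score'],2),w(c,d['location']).round(4).tolist()) for d in robot.mark_of(n,l)][:4])
```

```text
wrist key_grip [(0.59, [0.47, -0.2871, 0.0578])]
wrist key_mouth [(0.88, [0.4693, -0.2852, 0.0056])]
scene key_grip [(0.92, [0.472, -0.2814, 0.0572])]
scene key_mouth [(0.6, [0.4674, -0.2877, 0.0053]), (0.49, [0.5152, 0.1831, 0.231])]
```

View pics/m3.png

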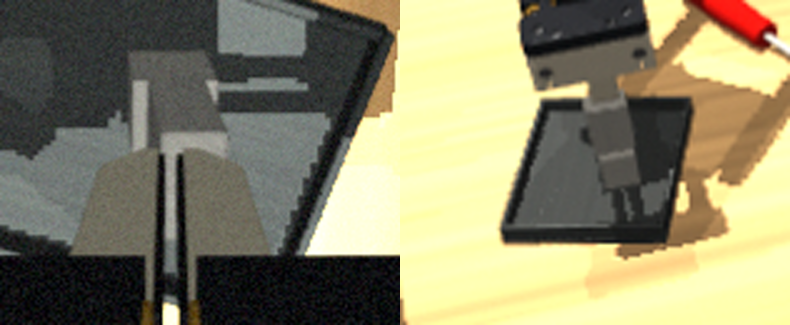

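Run:
```python
from h import *
c=cam('wrist'); img=np.clip(c['color']*2.2,0,255).astype(np.uint8)
p,R,s=T(); print(p,s['opening'],s['force'],R.round(3))
def box(img,cx,cy,hx,hy,z0,z1,col):
    P=px(c,[[cx+a*hx,cy+b*hy,z] for z in(z0,z1) for a,b in((1,1),(1,-1),(-1,-1),(-1,1))])*5-np.array([250,180])*5
    P=P.astype(int)
    for i in range(4):
        for a,b in((i,(i+1)%4),(4+i,4+(i+1)%4),(i,i+4)): cv2.line(img,tuple(P[a]),tuple(P[b]),col,1)
a=cv2.resize(img[180:300,250:400],None,fx=5,fy=5,interpolation=cv2.INTER_CUBIC)
box(a,.4694,-.2829,.008,.014,.034,.078,(0,0,255)); box(a,.4694,-.2829,.012,.012,.004,.034,(0,255,0))
q=px(c,[p,p-R[:,2]*.019]);print(q)
for u in q: cv2.circle(a,tuple(((u-[250,180])*5).astype(int)),4,(255,0,255),-1)
cv2.imwrite('pics/m4.png',a)
```

```text
[ 0.46871907 -0.28340613  0.03979804] 0.00018973465281418536 [-1.45406017 -0.35406696  7.74406963] [[-0.008  1.     0.007]
 [ 1.     0.008  0.013]
 [ 0.013  0.007 -1.   ]]
[[317.9461474  227.67958563]
 [318.00343317 238.70124416]]
```

View pics/m4.png

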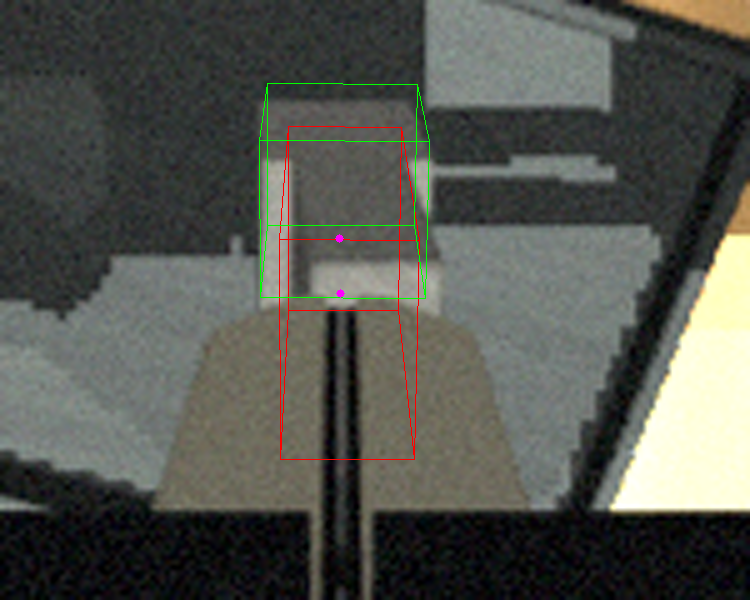

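Run:
```python
from h import *
c=cam('scene'); p,R,s=T()
o=cv2.imread('pics/scene0.png')
def box(img,cx,cy,hx,hy,z0,z1,col):
    P=px(c,[[cx+a*hx,cy+b*hy,z] for z in(z0,z1) for a,b in((1,1),(1,-1),(-1,-1),(-1,1))])*6-np.array([150,210])*6
    P=P.astype(int)
    for i in range(4):
        for a,b in((i,(i+1)%4),(4+i,4+(i+1)%4),(i,i+4)): cv2.line(img,tuple(P[a]),tuple(P[b]),col,1)
r=[]
for im in (o,c['color'],c['color']):
    a=cv2.resize(np.clip(im[210:290,150:215]*1.6,0,255).astype(np.uint8),None,fx=6,fy=6,interpolation=cv2.INTER_CUBIC)
    if len(r)<2:
        box(a,.4694,-.2829,.008,.014,.034,.078,(0,0,255)); box(a,.4694,-.2829,.012,.012,.004,.034,(0,255,0))
    r.append(a)
u=px(c,p)[0]; cv2.circle(r[1],tuple(((u-[150,210])*6).astype(int)),4,(255,0,255),-1)
cv2.imwrite('pics/m5.png',cv2.resize(np.hstack(r),(790,324)))
```

```text
(no output)
```

View pics/m5.png

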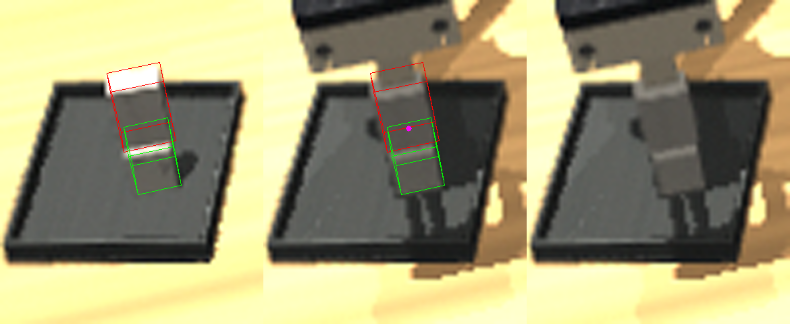

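Run:
```python
from h import *
a=cv2.imread('pics/w0.png') if 0 else cv2.imread('pics/wrist0.png')
a=np.clip(a[190:330,130:500]*2.0,0,255).astype(np.uint8)
a=cv2.resize(a,None,fx=2.1,fy=2.1)
cv2.imwrite('pics/f.png',a)
```

```text
(no output)
```

View pics/f.png

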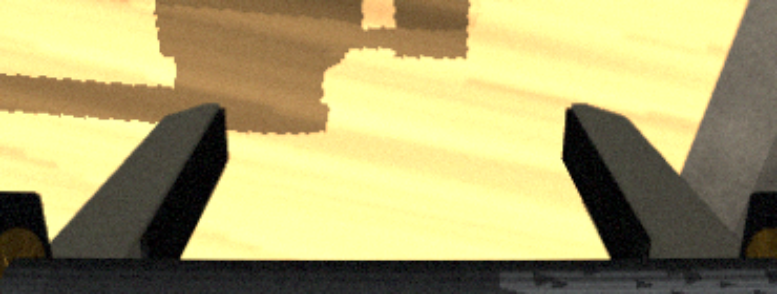

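```bash
python3 -m pendant '[{"delta_pos":[0,0,-0.02],"spin":0},{"delta_pos":[0,0,-0.04],"spin":0},{"delta_pos":[0,0,-0.04],"spin":0},{"delta_pos":[0,0,-0.04],"spin":0},{"delta_pos":[0,0,-0.04],"spin":0},{"delta_pos":[0,0,-0.04],"spin":0},{"delta_pos":[0,0,-0.04],"spin":0}]' -0.2
python3 - <<'E'
from h import *
c=cam('wrist','w5.png'); a=np.clip(c['color'][140:290,230:400]*2.2,0,255).astype(np.uint8)
cv2.imwrite('pics/w5c.png',cv2.resize(a,None,fx=4,fy=4,interpolation=cv2.INTER_CUBIC))
p,R,s=T();print(p,s['opening'],s['force'],R.round(3))
E
```

```text
t: 8.65
tool_pos: [0.4679, -0.2835, 0.0788]
orientation: [-2.208, -2.226, -0.022]
force: [0.4, -0.5, 0.5]
opening: 0.0519
[ 0.46803263 -0.28362621  0.07899745] 0.0542003972525416 [-0.60344447  0.24249935 -0.28280594] [[-0.008  1.     0.006]
 [ 1.     0.008  0.014]
 [ 0.014  0.006 -1.   ]]
```

View pics/w5c.png

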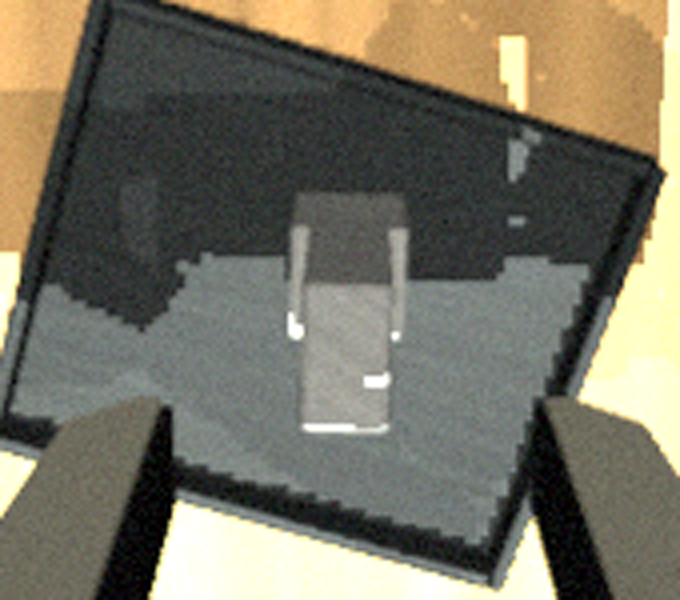

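Run:
```python
from h import *
c=cam('wrist')
for uv in [(305.7,229),(327.5,229),(316.6,211),(316.6,247.5)]: print(ray(c,uv,.078).round(4))
t=(ray(c,(316.6,211),.078)+ray(c,(316.6,247.5),.078))/2;print(t); to([t[0],t[1],.005])
```

```text
[ 0.4594 -0.285   0.078 ]
[ 0.4747 -0.2849  0.078 ]
[ 0.467  -0.2717  0.078 ]
[ 0.4672 -0.2991  0.078 ]
[ 0.46707042 -0.28539911  0.078     ]
delta [-0.0027 -0.0016  0.0742] n50 2.0
```

```bash
python3 -m pendant '[{"delta_pos":[-0.002,-0.001,0.025],"spin":0},{"delta_pos":[-0.002,-0.001,0.05],"spin":0},{"delta_pos":[-0.002,-0.001,0.07],"spin":0},{"delta_pos":[-0.002,-0.001,0.073],"spin":0},{"delta_pos":[-0.002,-0.001,0.073],"spin":0}]'; python3 -m pendant '[{"delta_pos":[0,0,0],"spin":0},{"delta_pos":[0,0,0],"spin":0},{"delta_pos":[0,0,0],"spin":0},{"delta_pos":[0,0,0],"spin":0},{"delta_pos":[0,0,0],"spin":0},{"delta_pos":[0,0,0],"spin":0},{"delta_pos":[0,0,0],"spin":0}]' 1 40;  python3 - <<'E'
from h import *
c=cam('wrist','w6.png');p,R,s=T();print(p,s['opening'],s['force'],s['wrist_torque'],s['t'])
E
```

```text
t: 9.25
tool_pos: [0.4671, -0.2843, 0.0057]
orientation: [-2.207, -2.225, -0.022]
force: [0.4, 0.2, 0.0]
opening: 0.0557
t: 9.95
tool_pos: [0.4672, -0.2844, 0.0059]
orientation: [-2.207, -2.226, -0.022]
force: [-1.5, 1.2, 1.7]
opening: 0.0157
[ 0.46723599 -0.2843934   0.0058978 ] 0.01591720613085087 [-0.25445215  0.58820442  0.85646691] [-0.04104049 -0.01199042  0.01286766] 10.0
```

View pics/w6.png

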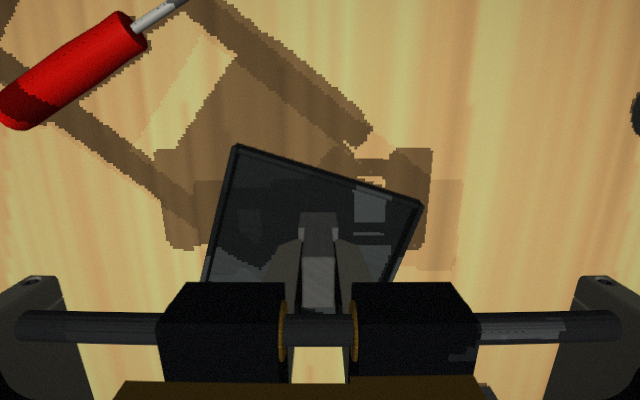

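```bash
python3 -m pendant '[{"delta_pos":[0,0,-0.04],"spin":0},{"delta_pos":[0,-0.01,-0.085],"spin":0},{"delta_pos":[0,-0.04,-0.12],"spin":0},{"delta_pos":[0,-0.08,-0.15],"spin":0},{"delta_pos":[0,-0.12,-0.18],"spin":0},{"delta_pos":[0,-0.16,-0.2],"spin":0},{"delta_pos":[-0.01,-0.2,-0.22],"spin":0},{"delta_pos":[-0.01,-0.25,-0.235],"spin":0},{"delta_pos":[-0.016,-0.295,-0.244],"spin":0},{"delta_pos":[-0.016,-0.337,-0.244],"spin":0}]';  python3 - <<'E'
from h import *
p,R,s=T();print(p,s['opening'],s['force'],s['wrist_torque'],s['t'],s['q'],R.round(4))
E
```

```text
t: 11.0
tool_pos: [0.1274, -0.3073, 0.2493]
orientation: [-2.209, -2.228, -0.019]
force: [-0.5, -0.5, -1.0]
opening: 0.016
[ 0.12739957 -0.30726816  0.24928408] 0.016010680940972168 [-0.50743103 -0.54971962 -1.02301585] [-0.0578883  -0.03934625  0.02302021] 11.0 [-1.34247966 -0.64491345  2.00963688  0.00822257  1.78715457 -1.34915585] [[-0.0084  0.9999  0.0055]
 [ 0.9999  0.0084  0.0118]
 [ 0.0118  0.0056 -0.9999]]
```

```bash
python3 -m pendant '[{"delta_pos":[0.015,-0.004,0],"spin":0},{"delta_pos":[0.025,-0.006,0],"spin":0},{"delta_pos":[0.035,-0.009,0],"spin":0},{"delta_pos":[0.05,-0.013,0],"spin":0},{"delta_pos":[0.07,-0.018,0],"spin":0},{"delta_pos":[0.1,-0.025,0],"spin":0},{"delta_pos":[0.13,-0.033,0],"spin":0},{"delta_pos":[0.13,-0.033,0],"spin":0}]';  python3 - <<'E'
from h import *
p,R,s=T();print(p,s['opening'],s['force'],s['wrist_torque'],s['t'],s['q'],R.round(4))
E
```

```text
t: 11.8
tool_pos: [0.111, -0.2122, 0.2606]
orientation: [-2.181, -2.201, -0.039]
force: [-0.4, 0.3, -0.6]
opening: 0.0158
[ 0.11096956 -0.21224358  0.26057982] 0.015784589598308318 [-0.39333903  0.2666494  -0.58147678] [-0.07606567 -0.06870542  0.00595567] 11.8 [-1.30503873e+00 -8.92688395e-01  2.12219510e+00  3.37703023e-04
  1.96182696e+00 -1.31436668e+00] [[-0.0091  0.9999 -0.0128]
 [ 0.9988  0.0097  0.0481]
 [ 0.0482 -0.0123 -0.9988]]
```

```bash
python3 -m pendant '[{"delta_pos":[0.04,-0.01,0],"spin":0},{"delta_pos":[0.08,-0.02,0],"spin":0},{"delta_pos":[0.12,-0.03,0],"spin":0},{"delta_pos":[0.15,-0.04,0],"spin":0},{"delta_pos":[0.15,-0.04,0],"spin":0}]';  python3 - <<'E'
from h import *
p,R,s=T();print(p,s['opening'],s['force'],s['t'],s['q'],R.round(4))
c=cam('scene','s7.png');c=cam('top','t7.png')
E
```

```text
t: 12.3
tool_pos: [0.1338, -0.1641, 0.2985]
orientation: [-2.147, -2.169, -0.048]
force: [0.8, -0.1, -0.6]
opening: 0.0156
[ 0.13382264 -0.16407711  0.29851844] 0.015628975684437604 [ 0.78128883 -0.13779574 -0.56844587] 12.3 [-1.12883507e+00 -8.92154996e-01  2.05385651e+00 -1.13342436e-03
  2.07450139e+00 -1.13949938e+00] [[-0.0084  0.9991 -0.0413]
 [ 0.9963  0.0119  0.085 ]
 [ 0.0854 -0.0404 -0.9955]]
```

View pics/s7.png

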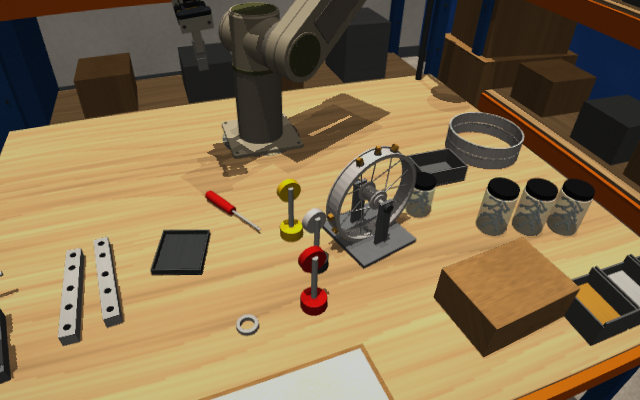

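View pics/t7.png

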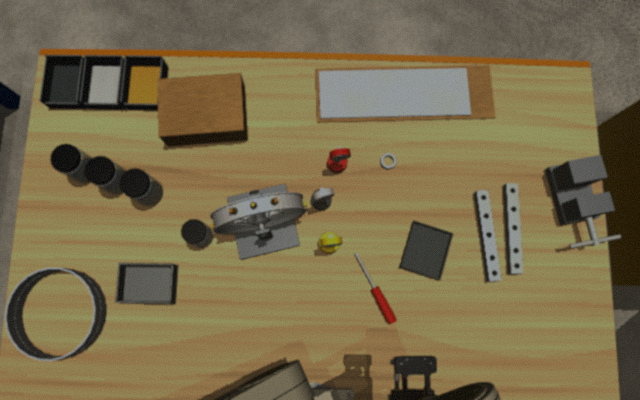

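Run:
```python
import kin0 as k, numpy as np
from scipy.optimize import least_squares
Q=k.Q+[[-0.08926184, -0.46832457,  1.79058194,0,1.82046297],[0.13622269,-0.14574661,1.59228924,0,1.69408142],[-0.67257598,0.02165209,1.61664731,0,1.50291381],[-1.34247966,-0.64491345,2.00963688,0,1.78715457],[-1.30503873e+00,-8.92688395e-01,2.12219510e+00,0,1.96182696],[-1.12883507,-.892154996,2.05385651,0,2.07450139]]
P=k.P+[[0.38808238, 0.02334507, 0.30717634],[0.49106196,0.12553337,0.27404044],[0.47098912,-0.30131562,0.17162017],[0.12739957,-0.30726816,0.24928408],[0.11096956,-0.21224358,0.26057982],[0.13382264,-0.16407711,0.29851844]]
f=lambda p:np.concatenate([k.fk(p,q)-x for q,x in zip(Q,P)])
s=least_squares(f,k.x0);print(s.x.round(4)); print((s.fun.reshape(-1,3)*1000).round(1))
from h import *
c=cam('scene')
for z in (0,.1,.2,.3,.4,.5): print(z,px(c,[[0,0,z],[.09,0,z],[0,-.1,z],[0,.1,z]]).round(0).tolist())
p,R,_=T(); print(px(c,[p,p-R[:,2]*.1,p-R[:,2]*.2,p-R[:,2]*.3]).round())
```

```text
[0.0144 0.1472 0.353  0.5381 0.2922 0.0506] [-5.80e-04 -8.00e-05 -5.00e-05 -5.50e-04 -3.00e-05  2.10e-04  1.14e-03
  4.00e-05 -1.60e-04 -0.00e+00 -3.00e-05 -1.00e-05  1.00e-05 -0.00e+00
  0.00e+00]
[0.0067 0.1707 0.352  0.5478 0.3143 0.0535]
[[ 2.6 -1.4 -0.2]
 [ 2.5 -2.4  2.5]
 [ 4.1 -1.9  2.8]
 [-6.4 -3.8 -2. ]
 [-3.6 -4.7 -1.6]
 [ 1.1 -6.3 -0.3]
 [-1.  -0.1  0.4]
 [ 1.9  1.4  0.3]
 [ 2.5  1.2 -1.9]]
0 [[261.0, 135.0], [268.0, 149.0], [230.0, 140.0], [291.0, 131.0]]
0.1 [[259.0, 107.0], [266.0, 120.0], [226.0, 111.0], [290.0, 102.0]]
0.2 [[257.0, 76.0], [265.0, 88.0], [223.0, 80.0], [290.0, 72.0]]
0.3 [[255.0, 42.0], [263.0, 53.0], [220.0, 46.0], [289.0, 39.0]]
0.4 [[253.0, 6.0], [261.0, 15.0], [216.0, 9.0], [289.0, 3.0]]
0.5 [[251.0, -34.0], [259.0, -27.0], [212.0, -32.0], [289.0, -36.0]]
[[203.  67.]
 [195.  28.]
 [185. -16.]
 [175. -65.]]
```

```bash
cat > kin.py <<'E'
import numpy as np
from scipy.optimize import least_squares
from scipy.spatial.transform import Rotation as Ro
def rz(a): return Ro.from_euler('z',a).as_matrix()
def ry(a): return Ro.from_euler('y',a).as_matrix()
LO=np.array([-2.96,-.89,.02,-1.34,0,-2.66]);HI=np.array([2.96,2.26,2.5,4.48,2.73,2.66])
def fk(p,q):
    r0,h,L1,e,L2,D,d=p
    R=rz(q[0]); x=np.array([0,0,h])+R@[r0,d,0]
    R=R@ry(q[1]); x=x+R@[0,0,L1]
    R=R@ry(q[2]); x=x+R@[e,0,L2]
    R=R@rz(q[3])@ry(q[4]); x=x+R@[0,0,D]
    R=R@rz(q[5]); return x,R
def Rtool(R0): return R0
DATA=[([-1.43336879e+00,1.30403435e-01,1.48820906e+00,0,1.52298367,-.0854],[0.13260493,-0.58516816,0.17932818],[-3.12211081e+00, -3.49300157e-01,  4.02206742e-05]),
([-1.53812441, -0.89225352,  2.22755635, -0.00430628,  1.82492096,-0.19090532],[0.05784461, -0.25564028,  0.2023091 ],[-3.10337686, -0.34673468,  0.00420386]),
([-0.08926184, -0.46832457,  1.79058194,  0.01646064,  1.82046297,1.26104025],[0.38808238, 0.02334507, 0.30717634],[-3.10605068, -0.35020844, -0.00321381]),
([-1.34247966,-0.64491345,2.00963688,.00822257,1.78715457,-1.34915585],[0.12739957,-0.30726816,0.24928408],[-2.209, -2.228, -0.019]),
([-1.30503873e+00,-8.92688395e-01,2.12219510e+00,3.37703023e-04,1.96182696,-1.31436668],[0.11096956,-0.21224358,0.26057982],[-2.181, -2.201, -0.039]),
([-1.12883507,-.892154996,2.05385651,-1.13342436e-03,2.07450139,-1.13949938],[0.13382264,-0.16407711,0.29851844],[-2.147, -2.169, -0.048])]
f=lambda p:np.concatenate([fk(p,q)[0]-x for q,x,_ in DATA])
s=least_squares(f,[.05,.3,.4,0,.4,.3,.05]); P=s.x
if __name__=='__main__':
    print(P.round(4)); print((s.fun.reshape(-1,3)*1000).round(1))
    for q,x,o in DATA: 
        A=fk(P,q)[1].T@Ro.from_rotvec(o).as_matrix(); print(Ro.from_matrix(A).as_rotvec().round(3))
E
python3 kin.py
```

```text
[0.     0.3181 0.3691 0.0616 0.5534 0.4168 0.0512]
[[ 0.  0.  0.]
 [-0. -0. -0.]
 [ 0. -0.  0.]
 [-0. -0. -0.]
 [-0. -0. -0.]
 [-0. -0.  0.]]
[ 0.    -0.     1.571]
[ 0.    -0.     1.571]
[-0.    -0.     1.571]
[ 0.    -0.     1.571]
[-0.    -0.     1.571]
[-0.     0.     1.571]
```

```bash
cat > sim.py <<'E'
from kin import *
RZ=rz(np.pi/2)
def fkt(q):
    x,R=fk(P,q); return x,R@RZ
def ik(q0,x,R,w=.5):
    def f(q):
        a,B=fkt(q); return np.r_[a-x,w*Ro.from_matrix(B@R.T).as_rotvec()]
    q0=np.clip(q0,LO+1e-6,HI-1e-6)
    return least_squares(f,q0,bounds=(LO,HI),xtol=1e-12).x
def call(q,d,spin=0,w=.5,n=10):
    x,R=fkt(q); xt=x+R@np.array(d); Rt=R@rz(spin)
    return ik(q,xt,Rt,w)
if __name__=='__main__':
    for i,j,d in((3,4,[.13,-.033,0]),(4,5,[.15,-.04,0])):
        for w in (.3,.5,1):
            q=call(np.array(DATA[i][0]),d,w=w); x,R=fkt(q); print(w,q.round(3),x.round(4),R[:,2].round(4))
        print('obs',np.round(DATA[j][0],3),np.round(DATA[j][1],4),Ro.from_rotvec(DATA[j][2]).as_matrix()[:,2].round(4))
E
python3 sim.py
```

```text
0.3 [-1.304 -0.89   2.134 -0.011  1.997 -1.317] [ 0.1023 -0.1957  0.255 ] [-0.0354  0.0932 -0.995 ]
0.5 [-1.305 -0.89   2.126 -0.003  1.97  -1.315] [ 0.1085 -0.208   0.2582] [-0.0195  0.0616 -0.9979]
1 [-1.306 -0.89   2.118  0.005  1.943 -1.313] [ 0.1147 -0.2205  0.2617] [-0.0034  0.0296 -0.9996]
obs [-1.305 -0.893  2.122  0.     1.962 -1.314] [ 0.111  -0.2122  0.2606] [-0.0127  0.048  -0.9988]
0.3 [-1.027 -0.89   2.11  -0.04   2.191 -1.058] [ 0.1064 -0.1029  0.2814] [-0.1653  0.2111 -0.9634]
0.5 [-1.034 -0.89   2.074 -0.017  2.138 -1.053] [ 0.128  -0.1268  0.2923] [-0.1039  0.1462 -0.9838]
1 [-1.041 -0.89   2.041  0.004  2.085 -1.05 ] [ 0.1485 -0.1498  0.3051] [-0.0448  0.0828 -0.9956]
obs [-1.129e+00 -8.920e-01  2.054e+00 -1.000e-03  2.075e+00 -1.139e+00] [ 0.1338 -0.1641  0.2985] [-0.0413  0.085  -0.9955]
```

```bash
cat > s2.py <<'E'
from sim import *
ang=lambda R:(np.degrees(np.arccos(-R[2,2])),np.degrees(np.arctan2(R[1,2],R[0,2])))
q1=np.radians(105)
for q2 in (0.2,.6,1.0):
    b=.45; q=np.array([q1,q2,b-q2,0,np.pi-b,0.]); 
    if not (LO[2]<=q[2]): print('skip',q2); continue
    x,R=fkt(q); print('q2',q2,x.round(3),ang(R))
    out=np.array([np.cos(q1),np.sin(q1),0])
    for el in (0,45,90,135,180):
        dw=.15*(np.cos(np.radians(el))*out+np.sin(np.radians(el))*np.array([0,0,1]))
        qq=call(q,R.T@dw,w=.6); xx,RR=fkt(qq); print('  el',el,qq.round(2),(xx-x).round(3),np.round(ang(RR),1))
E
python3 s2.py
```

```text
q2 0.2 [-0.145  0.344  0.735] (np.float64(0.0), np.float64(104.57122871251237))
  el 0 [ 1.82  0.47  0.02  0.01  2.62 -0.  ] [-0.03   0.12  -0.043] [  1.8 110.6]
  el 45 [ 1.81  0.37  0.02  0.02  2.69 -0.  ] [-0.009  0.056  0.002] [  3.8 111.1]
  el 90 [ 1.82  0.2   0.13  0.01  2.73 -0.  ] [ 0.009 -0.022  0.034] [  4.7 107.9]
  el 135 [ 1.83 -0.02  0.38 -0.    2.73  0.  ] [ 0.027 -0.101  0.034] [  3.2 104.6]
  el 180 [ 1.83 -0.21  0.66 -0.    2.69 -0.  ] [ 0.039 -0.145 -0.   ] [ 0.  93.7]
skip 0.6
skip 1.0
```

```bash
cat > s3.py <<'E'
from sim import *
ang=lambda R:np.round((np.degrees(np.arccos(-R[2,2])),np.degrees(np.arctan2(R[1,2],R[0,2]))),1)
from h import robot
s=robot.read_state(); q=np.array(s['q']); x,R=fkt(q); print(x.round(3),np.array(s['tool_pos']).round(3))
def goto(q,X,n=12):
    x,R=fkt(q)
    for k in range(1,n+1): q=ik(q,x+(np.array(X)-x)*k/n,R,w=.6)
    return q
q=goto(q,[.35,-.1,.5]);q=goto(q,[.3,.25,.6]); q=goto(q,[-.05,.35,.70]); x,R=fkt(q);print(q.round(2),x.round(3),ang(R))
for i in range(7):
    x,R=fkt(q); q=call(q,R.T@np.array([0,0,.2]),w=.6); x,R=fkt(q); print(i,q.round(2),x.round(3),ang(R),R[:,2].round(3))
E
python3 s3.py
```

```text
[ 0.134 -0.164  0.298] [ 0.134 -0.164  0.298]
[ 1.51 -0.11  0.69  0.08  2.48  1.56] [-0.05  0.35  0.7 ] [  5.4 116. ]
0 [1.49 0.17 0.08 0.16 2.73 1.63] [-0.05   0.331  0.791] [  9.6 107.5] [-0.05   0.159 -0.986]
1 [1.41 0.13 0.02 0.27 2.73 1.66] [-0.048  0.303  0.821] [ 15.6 104.2] [-0.066  0.261 -0.963]
2 [1.26 0.05 0.02 0.47 2.71 1.71] [-0.046  0.278  0.846] [ 21.4 103.3] [-0.084  0.354 -0.931]
3 [ 0.87 -0.02  0.02  0.92  2.66  1.78] [-0.046  0.264  0.871] [ 27.6 102.8] [-0.103  0.451 -0.886]
4 [-0.19 -0.08  0.02  2.07  2.53  1.89] [-0.044  0.274  0.895] [ 33.5 103.4] [-0.128  0.537 -0.834]
5 [-1.17 -0.08  0.02  3.02  2.37  1.84] [-0.026  0.281  0.926] [ 40.7 105.7] [-0.176  0.627 -0.759]
6 [-1.91 -0.08  0.02  3.72  2.25  1.78] [-0.033  0.284  0.966] [ 48.4 105.1] [-0.195  0.722 -0.663]
```

```bash
cat > rows.py <<'E'
import sys,json
from h import *
def rows(*wps,step=.048):
    p,R,s=T(); out=[];x=p
    for X in wps:
        X=np.array(X,float);n=int(np.ceil(np.linalg.norm(X-x)/step))
        for k in range(1,n+1): out.append((R.T@(x+(X-x)*k/n-p)).round(3).tolist())
        x=X
    print(len(out),json.dumps(out)); print(np.round(s['t'],2),p.round(4),R[:,2].round(4))
if __name__=='__main__': rows(*json.loads(sys.argv[1]))
E
python3 rows.py '[[0.35,-0.1,0.5],[0.3,0.25,0.6],[-0.05,0.35,0.7]]'
```

```text
23 [[0.011, 0.03, -0.029], [0.023, 0.06, -0.058], [0.034, 0.089, -0.088], [0.045, 0.119, -0.117], [0.057, 0.149, -0.146], [0.068, 0.179, -0.175], [0.079, 0.209, -0.204], [0.124, 0.203, -0.213], [0.169, 0.196, -0.221], [0.213, 0.19, -0.23], [0.258, 0.184, -0.238], [0.303, 0.178, -0.247], [0.347, 0.172, -0.255], [0.392, 0.165, -0.264], [0.437, 0.159, -0.272], [0.451, 0.115, -0.282], [0.465, 0.071, -0.291], [0.479, 0.027, -0.301], [0.493, -0.017, -0.31], [0.507, -0.061, -0.32], [0.521, -0.105, -0.329], [0.534, -0.149, -0.339], [0.548, -0.193, -0.349]]
12.45 [ 0.1336 -0.1642  0.2983] [-0.0415  0.0851 -0.9955]
```

```bash
python3 -m pendant '[{"delta_pos":[0.011,0.03,-0.029],"spin":0},{"delta_pos":[0.023,0.06,-0.058],"spin":0},{"delta_pos":[0.034,0.09,-0.088],"spin":0},{"delta_pos":[0.045,0.12,-0.117],"spin":0},{"delta_pos":[0.057,0.15,-0.146],"spin":0},{"delta_pos":[0.068,0.18,-0.175],"spin":0},{"delta_pos":[0.08,0.21,-0.204],"spin":0},{"delta_pos":[0.124,0.203,-0.213],"spin":0},{"delta_pos":[0.169,0.196,-0.221],"spin":0},{"delta_pos":[0.213,0.19,-0.23],"spin":0}]'; python3 -m pendant '[{"delta_pos":[0.045,-0.006,-0.01],"spin":0},{"delta_pos":[0.09,-0.012,-0.018],"spin":0},{"delta_pos":[0.134,-0.018,-0.026],"spin":0},{"delta_pos":[0.18,-0.024,-0.034],"spin":0},{"delta_pos":[0.224,-0.03,-0.042],"spin":0},{"delta_pos":[0.238,-0.074,-0.052],"spin":0},{"delta_pos":[0.252,-0.118,-0.061],"spin":0},{"delta_pos":[0.266,-0.162,-0.07],"spin":0},{"delta_pos":[0.28,-0.206,-0.08],"spin":0},{"delta_pos":[0.294,-0.25,-0.09],"spin":0}]'; python3 rows.py '[[-0.05,0.35,0.7]]'
```

```text
t: 13.45
tool_pos: [0.3313, 0.0317, 0.5372]
orientation: [-2.146, -2.167, -0.046]
force: [0.0, 0.4, -1.7]
opening: 0.0157
t: 14.45
tool_pos: [0.0821, 0.3142, 0.6628]
orientation: [-2.148, -2.166, -0.046]
force: [-0.1, 1.4, -0.7]
opening: 0.0157
3 [[0.013, -0.044, -0.009], [0.027, -0.089, -0.019], [0.04, -0.133, -0.028]]
14.45 [0.0821 0.3142 0.6628] [-0.0433  0.0855 -0.9954]
```

```bash
python3 -m pendant '[{"delta_pos":[0.013,-0.044,-0.009],"spin":0},{"delta_pos":[0.027,-0.089,-0.019],"spin":0},{"delta_pos":[0.04,-0.133,-0.028],"spin":0},{"delta_pos":[0.043,-0.135,-0.07],"spin":0},{"delta_pos":[0.047,-0.137,-0.11],"spin":0},{"delta_pos":[0.05,-0.138,-0.15],"spin":0},{"delta_pos":[0.053,-0.14,-0.19],"spin":0},{"delta_pos":[0.057,-0.141,-0.23],"spin":0},{"delta_pos":[0.057,-0.141,-0.23],"spin":0}]'
cat > st.py <<'E'
from s3 import ang
E
python3 - <<'E'
from h import *
p,R,s=T();z=R[:,2];print(np.round(s['t'],2),p.round(4),s['q'].round(3),'tilt',np.degrees(np.arccos(-z[2])).round(2),np.degrees(np.arctan2(z[1],z[0])).round(1),'up',R[2].round(3),s['opening'])
E
```

```text
t: 15.35
tool_pos: [-0.0538, 0.3603, 0.7786]
orientation: [-2.123, -2.138, -0.094]
force: [0.3, -0.5, -1.0]
opening: 0.0158
15.35 [-0.0538  0.3603  0.7786] [1.516 0.252 0.024 0.135 2.731 1.636] tilt 8.13 109.2 up [ 0.134 -0.046 -0.99 ] 0.01575489735312671
```

```bash
cat > pp.py <<'E'
from h import *
p,R,s=T();z=R[:,2];print(np.round(s['t'],2),p.round(4),s['q'].round(3),'tilt',np.degrees(np.arccos(-z[2])).round(2),np.degrees(np.arctan2(z[1],z[0])).round(1),'up',R[2].round(3),s['opening'].round(4))
E
python3 -m pendant '[{"delta_pos":[0.007,-0.002,-0.05],"spin":0},{"delta_pos":[0.013,-0.005,-0.1],"spin":0},{"delta_pos":[0.02,-0.007,-0.148],"spin":0},{"delta_pos":[0.027,-0.009,-0.198],"spin":0},{"delta_pos":[0.027,-0.009,-0.198],"spin":0}]'; python3 pp.py
```

```text
t: 15.85
tool_pos: [-0.0543, 0.3432, 0.7919]
orientation: [-2.102, -2.115, -0.129]
force: [0.0, -0.1, -1.6]
opening: 0.0156Traceback (most recent call last):
  File "pp.py", line 2, in <module>
    p,R,s=T();z=R[:,2];print(np.round(s['t'],2),p.round(4),s['q'].round(3),'tilt',np.degrees(np.arccos(-z[2])).round(2),np.degrees(np.arctan2(z[1],z[0])).round(1),'up',R[2].round(3),s['opening'].round(4))
                                                                                                                                                                                      ^^^^^^^^^^^^^^^^^^
AttributeError: 'float' object has no attribute 'round'
```

```bash
sed -i "s/,s\['opening'\].round(4))/)/" pp.py; python3 pp.py; python3 -m pendant '[{"delta_pos":[0.009,-0.002,-0.05],"spin":0},{"delta_pos":[0.018,-0.005,-0.1],"spin":0},{"delta_pos":[0.027,-0.007,-0.148],"spin":0},{"delta_pos":[0.036,-0.009,-0.198],"spin":0},{"delta_pos":[0.045,-0.012,-0.248],"spin":0},{"delta_pos":[0.054,-0.014,-0.298],"spin":0},{"delta_pos":[0.063,-0.016,-0.345],"spin":0},{"delta_pos":[0.063,-0.016,-0.345],"spin":0}]'; python3 pp.py
```

```text
15.85 [-0.0543  0.3432  0.7919] [1.505 0.215 0.022 0.155 2.731 1.645] tilt 10.27 106.4 up [ 0.171 -0.049 -0.984]
t: 16.65
tool_pos: [-0.0551, 0.3261, 0.8039]
orientation: [-2.081, -2.094, -0.161]
force: [0.8, 0.4, -1.2]
opening: 0.0156
16.65 [-0.0551  0.3261  0.8039] [1.492 0.179 0.023 0.177 2.731 1.656] tilt 12.29 104.8 up [ 0.206 -0.053 -0.977]
```

```bash
python3 -m pendant '[{"delta_pos":[0.02,-0.005,-0.098],"spin":0},{"delta_pos":[0.02,-0.005,-0.098],"spin":0}]'; python3 pp.py;  python3 -m pendant '[{"delta_pos":[0.022,-0.005,-0.098],"spin":0},{"delta_pos":[0.022,-0.005,-0.098],"spin":0}]'; python3 pp.py
```

```text
t: 16.85
tool_pos: [-0.0539, 0.3121, 0.8134]
orientation: [-2.063, -2.076, -0.186]
force: [-0.2, -0.6, -0.5]
opening: 0.0155
16.85 [-0.0539  0.3121  0.8134] [1.469 0.149 0.022 0.207 2.732 1.663] tilt 13.99 104.0 up [ 0.235 -0.057 -0.97 ]
t: 17.05
tool_pos: [-0.0523, 0.2985, 0.8224]
orientation: [-2.046, -2.058, -0.212]
force: [-1.1, 0.4, -0.3]
opening: 0.0161
17.05 [-0.0523  0.2985  0.8224] [1.438 0.12  0.022 0.244 2.732 1.669] tilt 15.69 103.2 up [ 0.264 -0.06  -0.963]
```

```bash
python3 -m pendant '[{"delta_pos":[0.027,-0.03,-0.096],"spin":0},{"delta_pos":[0.027,-0.03,-0.096],"spin":0}]'; python3 pp.py;  python3 -m pendant '[{"delta_pos":[0.03,-0.03,-0.095],"spin":0},{"delta_pos":[0.03,-0.03,-0.095],"spin":0}]'; python3 pp.py; python3 -m pendant '[{"delta_pos":[0.032,-0.03,-0.095],"spin":0},{"delta_pos":[0.032,-0.03,-0.095],"spin":0}]'; python3 pp.py
```

```text
t: 17.25
tool_pos: [-0.0669, 0.2826, 0.8295]
orientation: [-2.032, -2.042, -0.229]
force: [-0.3, -0.5, -1.3]
opening: 0.0158
17.25 [-0.0669  0.2826  0.8295] [1.496 0.094 0.022 0.222 2.732 1.708] tilt 17.03 103.1 up [ 0.286 -0.065 -0.956]
t: 17.45
tool_pos: [-0.0795, 0.2673, 0.8356]
orientation: [-2.017, -2.029, -0.242]
force: [0.7, -0.3, -1.2]
opening: 0.0158
17.45 [-0.0795  0.2673  0.8356] [1.556 0.072 0.022 0.195 2.731 1.741] tilt 18.24 103.4 up [ 0.305 -0.071 -0.95 ]
t: 17.65
tool_pos: [-0.0898, 0.2525, 0.8409]
orientation: [-2.002, -2.017, -0.251]
force: [0.5, -0.9, -1.0]
opening: 0.0157
17.65 [-0.0898  0.2525  0.8409] [1.614 0.051 0.022 0.166 2.731 1.771] tilt 19.37 104.0 up [ 0.322 -0.078 -0.943]
```

```bash
python3 -m pendant '[{"delta_pos":[0.034,-0.018,-0.095],"spin":0},{"delta_pos":[0.034,-0.018,-0.095],"spin":0}]' >/dev/null;  python3 -m pendant '[{"delta_pos":[0.035,-0.018,-0.094],"spin":0},{"delta_pos":[0.035,-0.018,-0.094],"spin":0}]'>/dev/null; python3 pp.py; python3 -m pendant '[{"delta_pos":[0.037,-0.018,-0.093],"spin":0},{"delta_pos":[0.037,-0.018,-0.093],"spin":0}]' >/dev/null; python3 pp.py
```

```text
18.05 [-0.0916  0.2306  0.8515] [1.581 0.008 0.022 0.231 2.731 1.801] tilt 21.81 104.8 up [ 0.36  -0.091 -0.928]
18.25 [-0.091   0.2215  0.8562] [ 1.529 -0.013  0.022  0.299  2.731  1.818] tilt 22.97 105.1 up [ 0.378 -0.098 -0.921]
```

```bash
python3 -m pendant '[{"delta_pos":[0.037,-0.012,-0.093],"spin":0},{"delta_pos":[0.037,-0.012,-0.093],"spin":0}]' >/dev/null; python3 pp.py; python3 rows.py '[[0.25,0.3,0.65],[0.5,0.1,0.45]]'
```

```text
18.45 [-0.0875  0.2144  0.8612] [ 1.372 -0.037  0.022  0.48   2.731  1.845] tilt 24.25 105.3 up [ 0.397 -0.105 -0.912]
17 [[-0.0, 0.04, 0.021], [-0.0, 0.08, 0.042], [-0.0, 0.12, 0.063], [-0.0, 0.16, 0.084], [-0.0, 0.2, 0.106], [-0.001, 0.24, 0.127], [-0.001, 0.28, 0.148], [-0.001, 0.32, 0.169], [-0.001, 0.36, 0.19], [-0.033, 0.393, 0.199], [-0.066, 0.426, 0.209], [-0.098, 0.459, 0.218], [-0.131, 0.492, 0.228], [-0.163, 0.525, 0.237], [-0.196, 0.558, 0.247], [-0.228, 0.591, 0.256], [-0.261, 0.623, 0.266]]
18.45 [-0.0875  0.2144  0.8612] [-0.1083  0.3962 -0.9117]
```

```bash
cat > plan.py <<'E'
from fit import *
from sim import ik,fkt,LO,HI
WC=(.5287,.1324);YAW=.256
MO=np.array([-.001,0,.002]) # mouth in tool
def target(lean,ang,height):
    """tool pose with mouth at end+height along n, tool y at angle ang(deg)"""
    e,x,y,n=nip_frame(WC,YAW,lean); a=np.radians(ang)
    ty=np.cos(a)*x+np.sin(a)*y; tz=-n; tx=np.cross(ty,tz); R=np.c_[tx,ty,tz]
    return e+n*height-R@MO,R
def info(lean):
    p,R,s=T(); e,x,y,n=nip_frame(WC,YAW,lean)
    m=p+R@MO; d=m-e
    print('ang',np.degrees(np.arctan2(R[:,1]@y,R[:,1]@x)).round(1),'axis err deg',np.degrees(np.arccos(np.clip(-R[:,2]@n,-1,1))).round(2),'rel x,y,n mm',(np.array([d@x,d@y,d@n])*1000).round(1),'t',np.round(s['t'],2),'q6',s['q'][5].round(2),'F',np.round(s['force'],1),'M',np.round(s['wrist_torque'],2))
E
python3 - <<'E'
from plan import *
info(-24)
p,R,s=T(); q=np.array(s['q'])
for ang in (17,107):
    X,Rt=target(-24,ang,.03); print(X.round(4))
    # continuity path keep orientation R then
    qq=q.copy()
    for W in ([.25,.3,.65],[.5,.1,.45],X):
        x0,_=fkt(qq)
        for k in range(1,11): qq=ik(qq,x0+(np.array(W)-x0)*k/10,R,.6)
        print(W,qq.round(2),fkt(qq)[0].round(3))
    for s_ in np.linspace(0,1,11):
        qq=ik(qq,X,R@Ro.from_rotvec(s_*Ro.from_matrix(R.T@Rt).as_rotvec()).as_matrix(),.6)
    print('ang',ang,qq.round(2))
    for a in range(0,111,10):
        X2,R2=target(-24,ang-a,-.014); qq=ik(qq,X2,R2,.6)
    print('end',qq.round(2),(fkt(qq)[0]-X2).round(4))
E
```

```text
ang -14.2 axis err deg 0.36 rel x,y,n mm [-575.6  516.3  454.2] t 18.45 q6 1.84 F [ 0.5 -0.2 -1.5] M [-0.34 -0.14  0.01]
[0.5446 0.0706 0.2636]
[0.25, 0.3, 0.65] [ 0.27 -0.29  1.05  0.58  2.29  0.67] [0.25 0.3  0.65]
[0.5, 0.1, 0.45] [-0.21  0.02  1.18  0.44  2.1  -0.03] [0.5  0.1  0.45]
[0.54457151 0.07060759 0.26364269] [-0.24  0.11  1.43  0.38  1.81 -0.2 ] [0.545 0.071 0.264]
ang 17 [-0.24  0.1   1.43  0.38  1.8  -0.75]
end [-0.22  0.1   1.51  0.38  1.72  1.17] [-0.  0. -0.]
[0.5442 0.0693 0.2631]
[0.25, 0.3, 0.65] [ 0.27 -0.29  1.05  0.58  2.29  0.67] [0.25 0.3  0.65]
[0.5, 0.1, 0.45] [-0.21  0.02  1.18  0.44  2.1  -0.03] [0.5  0.1  0.45]
[0.54421806 0.06933593 0.26313481] [-0.25  0.11  1.43  0.38  1.81 -0.2 ] [0.544 0.069 0.263]
ang 107 [-0.25  0.1   1.43  0.37  1.8  -2.32]
end [-0.22  0.1   1.51  0.38  1.72 -0.4 ] [-0.  0. -0.]
```

```bash
python3 -m pendant '[{"delta_pos":[0,0.04,0.021],"spin":0},{"delta_pos":[0,0.08,0.042],"spin":0},{"delta_pos":[0,0.12,0.063],"spin":-0.1},{"delta_pos":[0,0.16,0.084],"spin":-0.2},{"delta_pos":[0,0.2,0.106],"spin":-0.3},{"delta_pos":[0,0.24,0.127],"spin":-0.4},{"delta_pos":[0,0.28,0.148],"spin":-0.545},{"delta_pos":[0,0.32,0.169],"spin":-0.545},{"delta_pos":[0,0.36,0.19],"spin":-0.545},{"delta_pos":[0,0.36,0.19],"spin":-0.545}]'; python3 -c "
from plan import *
info(-24)"; python3 rows.py '[[0.5,0.09,0.45],[0.5446,0.0706,0.2936]]'
```

```text
t: 19.45
tool_pos: [0.145, 0.273, 0.7175]
orientation: [-1.37, -2.462, -0.432]
force: [-0.2, -0.1, -0.2]
opening: 0.0158
ang 17.1 axis err deg 0.16 rel x,y,n mm [-335.3  455.9  323.8] t 19.45 q6 0.3 F [-0.2 -0.1 -0.2] M [-0.24 -0.24  0.03]
15 [[-0.039, 0.016, 0.012], [-0.077, 0.033, 0.024], [-0.116, 0.049, 0.037], [-0.154, 0.066, 0.049], [-0.193, 0.082, 0.061], [-0.232, 0.098, 0.073], [-0.27, 0.115, 0.086], [-0.309, 0.131, 0.098], [-0.348, 0.148, 0.11], [-0.386, 0.164, 0.122], [-0.425, 0.18, 0.135], [-0.449, 0.183, 0.167], [-0.474, 0.185, 0.2], [-0.499, 0.188, 0.232], [-0.523, 0.19, 0.265]]
19.45 [0.145  0.273  0.7175] [-0.1056  0.3944 -0.9129]
```

```bash
python3 -m pendant '[{"delta_pos":[-0.039,0.016,0.012],"spin":0},{"delta_pos":[-0.077,0.033,0.024],"spin":0},{"delta_pos":[-0.116,0.05,0.037],"spin":0},{"delta_pos":[-0.155,0.066,0.049],"spin":0},{"delta_pos":[-0.193,0.082,0.061],"spin":0},{"delta_pos":[-0.232,0.1,0.073],"spin":0},{"delta_pos":[-0.27,0.115,0.086],"spin":0},{"delta_pos":[-0.31,0.131,0.098],"spin":0},{"delta_pos":[-0.35,0.15,0.11],"spin":0},{"delta_pos":[-0.386,0.164,0.122],"spin":0}]'; python3 rows.py '[[0.5,0.09,0.45],[0.5446,0.0706,0.2936]]'
```

```text
t: 20.45
tool_pos: [0.4691, 0.1051, 0.4713]
orientation: [-1.371, -2.462, -0.425]
force: [0.2, 0.2, -0.9]
opening: 0.0157
5 [[-0.036, 0.016, 0.01], [-0.06, 0.019, 0.043], [-0.085, 0.022, 0.076], [-0.109, 0.024, 0.108], [-0.134, 0.027, 0.141]]
20.45 [0.4691 0.1051 0.4713] [-0.1084  0.3908 -0.9141]
```

```bash
python3 -m pendant '[{"delta_pos":[-0.036,0.016,0.01],"spin":0},{"delta_pos":[-0.06,0.019,0.043],"spin":0},{"delta_pos":[-0.085,0.022,0.076],"spin":0},{"delta_pos":[-0.11,0.024,0.108],"spin":0},{"delta_pos":[-0.13,0.027,0.13],"spin":0},{"delta_pos":[-0.134,0.027,0.141],"spin":0},{"delta_pos":[-0.134,0.027,0.141],"spin":0}]'
python3 - <<'E'
from plan import *
info(-24)
c=cam('wrist','w8.png'); c2=cam('scene','s8.png')
for n,cc in (('wrist',c),('scene',c2)):
  for l in ['nipple_left','nipple_middle','nipple_right','key_mouth']:
    print(n,l,[(round(d['score'],2),w(cc,d['location']).round(4).tolist()) for d in robot.mark_of(n,l)][:4])
for l in (24,0,-24): print(nip_frame(WC,YAW,l)[0].round(4))
p,R,s=T(); print('mouth',(p+R@MO).round(4))
a=cv2.resize(c2['color'][90:290,240:490],None,fx=3,fy=3,interpolation=cv2.INTER_CUBIC); cv2.imwrite('pics/s8c.png',a)
E
```

```text
t: 21.15
tool_pos: [0.5431, 0.0707, 0.2905]
orientation: [-1.369, -2.459, -0.419]
force: [0.1, 1.0, -1.3]
opening: 0.0156
ang 17.0 axis err deg 0.66 rel x,y,n mm [-1.4 11.4 54.4] t 21.15 q6 -0.72 F [ 0.1  1.  -1.3] M [-0.3  -0.17 -0.01]
wrist nipple_left [(0.82, [0.5147, 0.1817, 0.2372])]
wrist nipple_middle [(0.57, [0.5297, 0.133, 0.2428])]
wrist nipple_right [(0.52, [0.5411, 0.082, 0.238])]
wrist key_mouth [(0.9, [0.5443, 0.0703, 0.2907])]
scene nipple_left [(0.43, [0.5199, 0.1807, 0.2306])]
scene nipple_middle [(0.44, [0.5314, 0.1304, 0.2392])]
scene nipple_right []
scene key_mouth [(0.64, [0.5423, 0.0693, 0.2938])]
[0.5156 0.1824 0.234 ]
[0.5287 0.1324 0.245 ]
[0.5418 0.0824 0.234 ]
mouth [0.545  0.0704 0.2918]
```

View pics/w8.png

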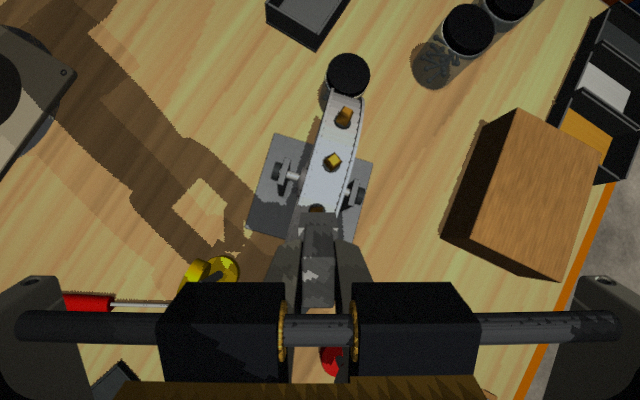

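View pics/s8c.png

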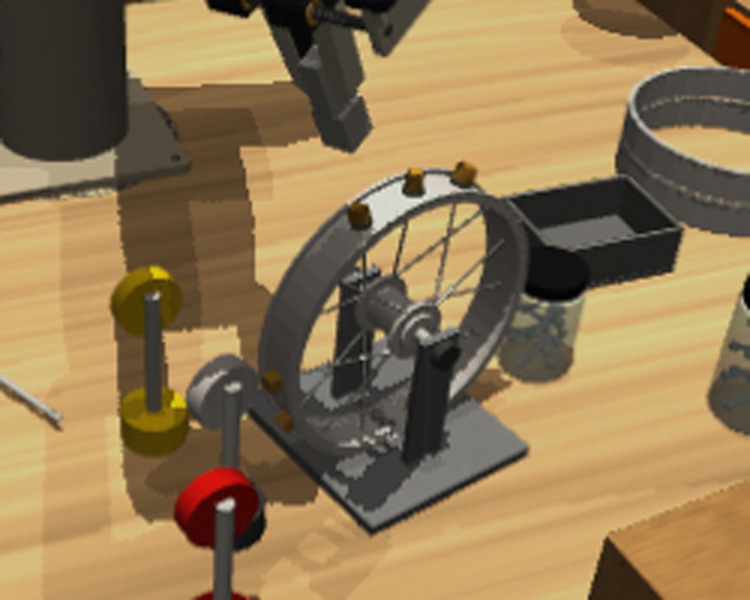

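```bash
cat >> plan.py <<'E'
def go(lean,h,off=(0,0)):
    p,R,s=T(); e,x,y,n=nip_frame(WC,YAW,lean)
    X=e+n*h+x*off[0]+y*off[1]-R@MO
    print('tooldelta',(R.T@(X-p)).round(4))
E
python3 -c "
from plan import *
go(-24,.04);go(-24,.010)"
```

```text
tooldelta [-0.0116 -0.0035  0.0179]
tooldelta [-0.0115 -0.0034  0.0479]
```

```bash
python3 -m pendant '[{"delta_pos":[-0.0115,-0.0035,0.018],"spin":0},{"delta_pos":[-0.0115,-0.0035,0.034],"spin":0},{"delta_pos":[-0.0115,-0.0035,0.048],"spin":0},{"delta_pos":[-0.0115,-0.0035,0.048],"spin":0}]'
python3 - <<'E'
from plan import *
info(-24)
c=cam('wrist','w9.png'); c2=cam('scene','s9.png')
p,R,s=T(); m=p+R@MO
def ov(c,x0,y0,wd,ht,f):
    a=cv2.resize(np.clip(c['color'][y0:y0+ht,x0:x0+wd]*1.5,0,255).astype(np.uint8),None,fx=f,fy=f,interpolation=cv2.INTER_CUBIC)
    fr=nip_frame(WC,YAW,-24)
    for S,col in ((sq(fr,np.radians(17),.0055,-.003),(0,255,0)),(sq(fr,np.radians(17),.0038,0),(0,255,255)),(sq(fr,np.radians(17),.0055,-.014),(0,255,0)),([m+R@np.array([sx*.012,sy*.012,dz]) for dz in (0,) for sx,sy in((1,1),(1,-1),(-1,-1),(-1,1))],(0,0,255)),([m+R@np.array([sx*.012,sy*.012,-.03]) for sx,sy in((1,1),(1,-1),(-1,-1),(-1,1))],(255,0,0))):
        P=((px(c,S)-[x0,y0]+.5)*f).astype(np.int32); cv2.polylines(a,[P],True,col,1)
    return a
A=ov(c2,330,110,70,70,8); B=ov(c,270,160,100,100,5.6)
cv2.imwrite('pics/m9.png',cv2.resize(np.hstack([A,B]),(800,400)))
E
```

```text
t: 22.05
tool_pos: [0.5411, 0.0793, 0.2433]
orientation: [-1.37, -2.46, -0.424]
force: [0.3, 0.5, -1.2]
opening: 0.0159
ang 17.0 axis err deg 0.46 rel x,y,n mm [-1.2  0.2  7.7] t 22.05 q6 -0.75 F [ 0.3  0.5 -1.2] M [-0.33 -0.25  0.05]
```

View pics/m9.png

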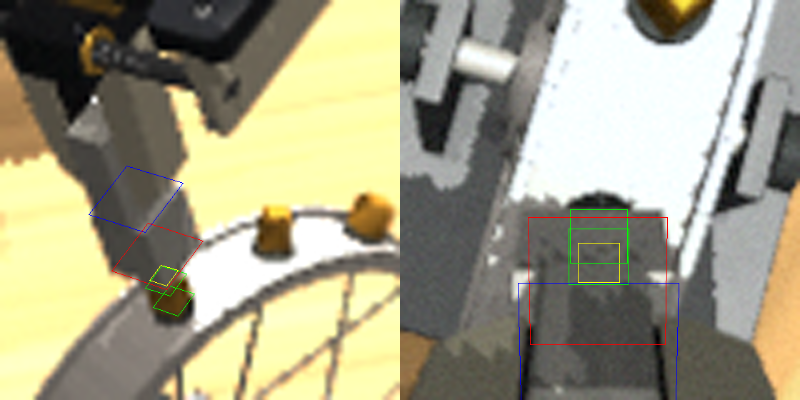

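```bash
python3 -c "
from plan import *
go(-24,-.002);go(-24,-.006)"
```

```text
tooldelta [-0.0003  0.0002  0.012 ]
tooldelta [-0.0003  0.0002  0.016 ]
```

```bash
python3 -m pendant '[{"delta_pos":[0,0,0.004],"spin":0},{"delta_pos":[0,0,0.007],"spin":0},{"delta_pos":[0,0,0.009],"spin":0},{"delta_pos":[0,0,0.011],"spin":0},{"delta_pos":[0,0,0.013],"spin":0},{"delta_pos":[0,0,0.0145],"spin":0},{"delta_pos":[0,0,0.0145],"spin":0}]'; python3 -c "
from plan import *
info(-24);go(-24,-.014)"
```

```text
t: 22.85
tool_pos: [0.5406, 0.0844, 0.232]
orientation: [-1.371, -2.463, -0.425]
force: [1.1, 0.4, -1.6]
opening: 0.016
ang 17.1 axis err deg 0.33 rel x,y,n mm [-0.4  0.3 -4.7] t 22.85 q6 -0.75 F [ 1.1  0.4 -1.6] M [-0.29 -0.22  0.01]
tooldelta [-0.0004  0.0004  0.0093]
```

```bash
python3 -m pendant '[{"delta_pos":[0,0,0.0015],"spin":0},{"delta_pos":[0,0,0.003],"spin":0},{"delta_pos":[0,0,0.0045],"spin":0},{"delta_pos":[0,0,0.0045],"spin":0}]'; python3 -c "
from plan import *
info(-24);go(-24,-.014)"
```

```text
t: 23.25
tool_pos: [0.54, 0.0862, 0.2277]
orientation: [-1.371, -2.462, -0.425]
force: [0.3, 0.3, -0.4]
opening: 0.016
ang 17.1 axis err deg 0.34 rel x,y,n mm [-0.5  0.2 -9.5] t 23.25 q6 -0.75 F [ 0.3  0.3 -0.4] M [-0.39 -0.26 -0.04]
tooldelta [-0.0003  0.0005  0.0045]
```

```bash
python3 -m pendant '[{"delta_pos":[0,0,0.0015],"spin":0},{"delta_pos":[0,0,0.003],"spin":0},{"delta_pos":[0,0,0.003],"spin":0.06},{"delta_pos":[0,0,0.003],"spin":0.12}]'; python3 -c "
from plan import *
info(-24)"; python3 -m pendant '[{"delta_pos":[0,0,0],"spin":0.06},{"delta_pos":[0,0,0],"spin":0.12},{"delta_pos":[0,0,0],"spin":0.18}]'; python3 -c "
from plan import *
info(-24)"
```

```text
t: 23.65
tool_pos: [0.54, 0.0873, 0.2247]
orientation: [-1.512, -2.363, -0.397]
force: [2.8, -1.0, -1.7]
opening: 0.0159
ang 10.0 axis err deg 0.31 rel x,y,n mm [ -0.3  -0.1 -12.6] t 23.65 q6 -0.62 F [ 2.8 -1.  -1.7] M [-0.49 -0.84 -0.21]
t: 23.95
tool_pos: [0.5404, 0.0872, 0.2246]
orientation: [-1.71, -2.201, -0.353]
force: [2.4, 0.1, -2.2]
opening: 0.0158
ang -0.4 axis err deg 0.28 rel x,y,n mm [ -0.1  -0.3 -12.7] t 23.95 q6 -0.44 F [ 2.4  0.1 -2.2] M [-0.39 -0.66 -0.07]
```

```bash
python3 -m pendant '[{"delta_pos":[0,0,0],"spin":0.12},{"delta_pos":[0,0,0],"spin":0.24},{"delta_pos":[0,0,0],"spin":0.36},{"delta_pos":[0,0,0],"spin":0.48},{"delta_pos":[0,0,0],"spin":0.6},{"delta_pos":[0,0,0],"spin":0.71}]'; python3 -c "
from plan import *
info(-24)"; python3 -m pendant '[{"delta_pos":[0,0,0],"spin":0.12},{"delta_pos":[0,0,0],"spin":0.24},{"delta_pos":[0,0,0],"spin":0.36},{"delta_pos":[0,0,0],"spin":0.48},{"delta_pos":[0,0,0],"spin":0.6},{"delta_pos":[0,0,0],"spin":0.71},{"delta_pos":[0,0,0],"spin":0.71}]'; python3 -c "
from plan import *
info(-24);print(robot.read_state()['opening'])"
```

```text
t: 24.55
tool_pos: [0.5409, 0.0871, 0.2245]
orientation: [-2.33, -1.438, -0.165]
force: [2.5, 0.9, -1.4]
opening: 0.0159
ang -41.4 axis err deg 0.25 rel x,y,n mm [ -0.3  -0.3 -12.7] t 24.55 q6 0.27 F [ 2.5  0.9 -1.4] M [-0.44 -0.64 -0.08]
t: 25.25
tool_pos: [0.5412, 0.0869, 0.2243]
orientation: [-2.674, -0.533, 0.038]
force: [1.7, -1.2, -2.3]
opening: 0.016
ang -82.1 axis err deg 0.26 rel x,y,n mm [ -0.4  -0.  -12.7] t 25.25 q6 0.99 F [ 1.7 -1.2 -2.3] M [-0.64 -0.54 -0.08]
0.01598228400207836
```

```bash
python3 -m pendant '[{"delta_pos":[0,0,0],"spin":-0.08},{"delta_pos":[0,0,-0.005],"spin":-0.1},{"delta_pos":[0,0,-0.02],"spin":-0.1},{"delta_pos":[0,0,-0.05],"spin":-0.1},{"delta_pos":[0,0,-0.09],"spin":-0.1},{"delta_pos":[0,0,-0.09],"spin":-0.1}]'
python3 - <<'E'
from plan import *
info(-24)
c=cam('wrist','w10.png'); c2=cam('scene','s10.png')
t=cv2.resize(c2['color'][140:180,335:405],None,fx=8,fy=8,interpolation=cv2.INTER_CUBIC); cv2.imwrite('pics/s10c.png',t)
E
```

```text
t: 25.85
tool_pos: [0.553, 0.0496, 0.3135]
orientation: [-2.648, -0.668, -0.002]
force: [-0.8, -0.4, -0.6]
opening: 0.0157
ang -76.3 axis err deg 0.57 rel x,y,n mm [ 1.6  0.5 84.7] t 25.85 q6 0.89 F [-0.8 -0.4 -0.6] M [-0.28 -0.12 -0.01]
```

View pics/w10.png

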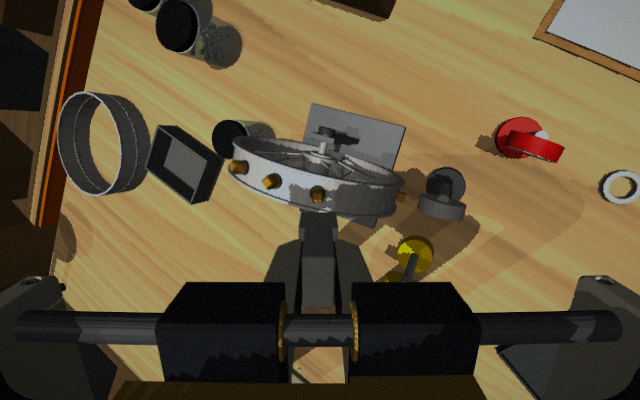

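View pics/s10c.png

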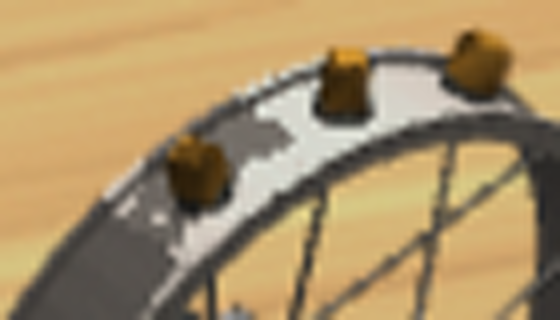

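Run:
```python
from plan import *
c=cam('wrist'); img=c['color'].copy()
m=fit(c,np.clip(img.astype(float)*1.6,0,255).astype(np.uint8),WC,YAW)
cv2.imwrite('pics/w10n.png',np.hstack([cv2.resize(img[150:215,220:350],(780,390),interpolation=cv2.INTER_CUBIC)]))
```

```text
24 [(np.float64(0.923), 0, [-0.96, -0.22]), (np.float64(0.922), 87, [-0.91, -0.1]), (np.float64(0.918), 84, [-0.95, -0.11]), (np.float64(0.911), 81, [-0.95, -0.14]), (np.float64(0.904), 3, [-0.94, -0.09])] area 199.5625
0 [(np.float64(0.886), 45, [-0.39, -0.06]), (np.float64(0.886), 48, [-0.44, 0.08]), (np.float64(0.881), 51, [-0.4, 0.05]), (np.float64(0.879), 42, [-0.35, -0.08]), (np.float64(0.873), 54, [-0.32, -0.21])] area 172.53125
-24 [(np.float64(0.936), 21, [-0.42, 0.06]), (np.float64(0.928), 24, [-0.34, 0.08]), (np.float64(0.925), 18, [-0.56, 0.1]), (np.float64(0.908), 27, [-0.25, 0.03]), (np.float64(0.905), 15, [-0.56, 0.09])] area 156.75
```

View pics/w10n.png

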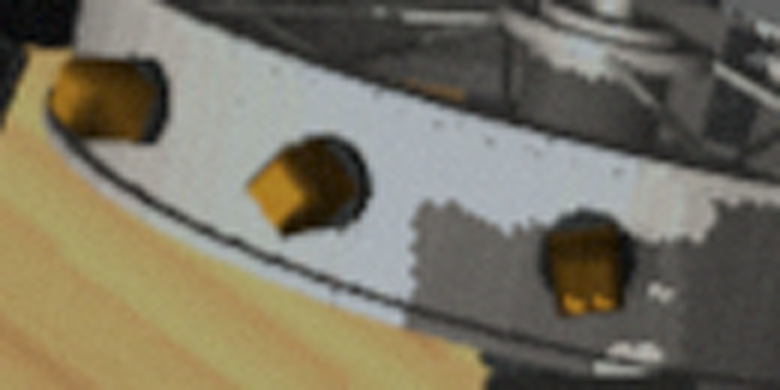

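```bash
cat > s4.py <<'E'
from sim import *
from h import robot
ang=lambda R:np.round((np.degrees(np.arccos(-R[2,2])),np.degrees(np.arctan2(R[1,2],R[0,2]))),1)
s=robot.read_state(); q0=np.array(s['q'])
def goto(q,X,n=12):
    x,R=fkt(q)
    for k in range(1,n+1): q=ik(q,x+(np.array(X)-x)*k/n,R,w=.6)
    return q
for W in ([.15,-.5,.5],[.13,-.4,.5],[.1,-.3,.55]):
    q=goto(q0,[.5,-.1,.45]); q=goto(q,W,16); x,R=fkt(q);print('start',W,q.round(2),x.round(3),ang(R))
    for i in range(14):
        x,R=fkt(q); 
        q=call(q,R.T@np.array([0,0,.07]),w=.6); x,R=fkt(q)
        if i%2: print(i,q.round(2),x.round(3),ang(R))
E
python3 s4.py
```

```text
start [0.15, -0.5, 0.5] [-1.36  0.54  0.47 -0.04  2.55 -0.31] [ 0.15 -0.5   0.5 ] [ 23.8 105. ]
1 [-1.37  0.58  0.2  -0.06  2.73 -0.34] [ 0.139 -0.466  0.588] [ 21.2 105.2]
3 [-1.38  0.43  0.28 -0.06  2.73 -0.35] [ 0.125 -0.422  0.637] [ 16.9 106.1]
5 [-1.39  0.32  0.3  -0.07  2.73 -0.37] [ 0.113 -0.387  0.675] [ 12.3 108.3]
7 [-1.4   0.24  0.3  -0.08  2.73 -0.4 ] [ 0.102 -0.36   0.706] [  7.6 114.5]
9 [-1.41  0.19  0.27 -0.1   2.73 -0.42] [ 0.092 -0.338  0.735] [  3.4 140. ]
11 [-1.41  0.15  0.22 -0.11  2.73 -0.44] [ 0.084 -0.321  0.761] [   3.4 -128.6]
13 [-1.42  0.13  0.16 -0.12  2.73 -0.47] [ 0.076 -0.306  0.784] [   7.5 -103.2]
start [0.13, -0.4, 0.5] [-1.36  0.18  0.91 -0.03  2.46 -0.3 ] [ 0.13 -0.4   0.5 ] [ 23.8 105. ]
1 [-1.36  0.36  0.45 -0.05  2.73 -0.33] [ 0.127 -0.392  0.618] [ 22.7 105.1]
3 [-1.37  0.26  0.46 -0.06  2.73 -0.35] [ 0.115 -0.364  0.653] [ 17.9 106.4]
5 [-1.38  0.19  0.44 -0.08  2.73 -0.37] [ 0.105 -0.342  0.684] [ 12.9 109.2]
7 [-1.39  0.15  0.4  -0.1   2.73 -0.4 ] [ 0.096 -0.326  0.712] [  8.1 116.6]
9 [-1.4   0.12  0.34 -0.12  2.73 -0.43] [ 0.087 -0.313  0.738] [  3.9 144.1]
11 [-1.4   0.1   0.27 -0.14  2.73 -0.47] [ 0.079 -0.302  0.763] [   3.9 -136.7]
13 [-1.41  0.09  0.19 -0.16  2.73 -0.5 ] [ 0.071 -0.292  0.787] [   7.9 -109.2]
start [0.1, -0.3, 0.55] [-1.38 -0.05  1.06 -0.05  2.55 -0.33] [ 0.1  -0.3   0.55] [ 23.8 105. ]
1 [-1.38  0.08  0.71 -0.08  2.73 -0.37] [ 0.097 -0.297  0.645] [ 21.8 105.7]
3 [-1.39  0.05  0.65 -0.1   2.73 -0.4 ] [ 0.089 -0.292  0.672] [ 16.7 108.6]
5 [-1.4   0.04  0.57 -0.13  2.73 -0.45] [ 0.08  -0.289  0.699] [ 11.8 115.1]
7 [-1.41  0.04  0.48 -0.17  2.73 -0.5 ] [ 0.07  -0.287  0.725] [  7.3 131.5]
9 [-1.42  0.04  0.38 -0.21  2.73 -0.55] [ 0.059 -0.284  0.751] [  5.  175.3]
11 [-1.42  0.05  0.29 -0.26  2.73 -0.61] [ 0.049 -0.28   0.776] [   7.1 -139.7]
13 [-1.42  0.06  0.18 -0.32  2.73 -0.67] [ 0.039 -0.275  0.8  ] [  11.1 -122.5]
```

```bash
python3 rows.py '[[0.5,-0.08,0.45],[0.18,-0.47,0.57]]'
```

```text
16 [[-0.018, 0.005, -0.035], [-0.037, 0.011, -0.071], [-0.055, 0.016, -0.106], [-0.073, 0.021, -0.141], [-0.091, 0.026, -0.177], [-0.132, 0.037, -0.198], [-0.173, 0.048, -0.218], [-0.214, 0.059, -0.239], [-0.255, 0.07, -0.26], [-0.296, 0.081, -0.281], [-0.337, 0.092, -0.301], [-0.378, 0.103, -0.322], [-0.419, 0.114, -0.343], [-0.459, 0.125, -0.364], [-0.5, 0.136, -0.384], [-0.541, 0.147, -0.405]]
26.0 [0.5508 0.0515 0.307 ] [-0.1042  0.3894 -0.9152]
```

```bash
python3 -m pendant '[{"delta_pos":[-0.018,0.005,-0.035],"spin":0},{"delta_pos":[-0.037,0.01,-0.071],"spin":0},{"delta_pos":[-0.055,0.016,-0.106],"spin":0},{"delta_pos":[-0.073,0.021,-0.141],"spin":0},{"delta_pos":[-0.091,0.026,-0.177],"spin":0},{"delta_pos":[-0.132,0.037,-0.198],"spin":0},{"delta_pos":[-0.173,0.048,-0.218],"spin":0},{"delta_pos":[-0.214,0.059,-0.24],"spin":0},{"delta_pos":[-0.255,0.07,-0.26],"spin":0},{"delta_pos":[-0.296,0.08,-0.28],"spin":0}]'; python3 rows.py '[[0.18,-0.47,0.57]]'
```

```text
t: 27.0
tool_pos: [0.3525, -0.2569, 0.5039]
orientation: [-2.642, -0.665, 0.01]
force: [0.6, -0.8, -1.9]
opening: 0.0158
6 [[-0.041, 0.011, -0.021], [-0.081, 0.022, -0.042], [-0.122, 0.033, -0.063], [-0.162, 0.044, -0.084], [-0.203, 0.055, -0.105], [-0.244, 0.066, -0.126]]
27.0 [ 0.3525 -0.2569  0.5039] [-0.1057  0.3913 -0.9142]
```

```bash
python3 -m pendant '[{"delta_pos":[-0.041,0.011,-0.021],"spin":0},{"delta_pos":[-0.081,0.022,-0.042],"spin":0},{"delta_pos":[-0.122,0.033,-0.063],"spin":0},{"delta_pos":[-0.162,0.044,-0.084],"spin":0},{"delta_pos":[-0.203,0.055,-0.105],"spin":0},{"delta_pos":[-0.244,0.066,-0.126],"spin":0},{"delta_pos":[-0.244,0.066,-0.126],"spin":0}]'; python3 pp.py
```

```text
t: 27.7
tool_pos: [0.1763, -0.473, 0.5606]
orientation: [-2.643, -0.658, 0.009]
force: [1.0, -0.5, -1.2]
opening: 0.0157
27.7 [ 0.1763 -0.473   0.5606] [-1.315  0.643  0.187 -0.003  2.729 -0.234] tilt 23.92 104.8 up [ 0.092 -0.395 -0.914]
```

```bash
python3 -m pendant '[{"delta_pos":[0.009,-0.04,-0.091],"spin":0},{"delta_pos":[0.009,-0.04,-0.091],"spin":0}]' >/dev/null; python3 pp.py; python3 -m pendant '[{"delta_pos":[0.009,-0.038,-0.092],"spin":0},{"delta_pos":[0.009,-0.038,-0.092],"spin":0}]' >/dev/null; python3 pp.py
```

```text
27.9 [ 0.1665 -0.4437  0.5919] [-1.319e+00  5.400e-01  2.560e-01 -2.000e-03  2.732e+00 -2.380e-01] tilt 22.12 104.6 up [ 0.087 -0.366 -0.926]
28.1 [ 0.1579 -0.4167  0.6187] [-1.323e+00  4.480e-01  3.100e-01 -2.000e-03  2.732e+00 -2.430e-01] tilt 19.94 104.4 up [ 0.08  -0.331 -0.94 ]
```

```bash
python3 -m pendant '[{"delta_pos":[0.008,-0.033,-0.094],"spin":0},{"delta_pos":[0.008,-0.033,-0.094],"spin":0}]' >/dev/null; python3 pp.py; python3 -m pendant '[{"delta_pos":[0.007,-0.03,-0.095],"spin":0},{"delta_pos":[0.007,-0.03,-0.095],"spin":0}]' >/dev/null; python3 pp.py;python3 -m pendant '[{"delta_pos":[0.006,-0.026,-0.096],"spin":0},{"delta_pos":[0.006,-0.026,-0.096],"spin":0}]' >/dev/null; python3 pp.py;python3 -m pendant '[{"delta_pos":[0.005,-0.022,-0.097],"spin":0},{"delta_pos":[0.005,-0.022,-0.097],"spin":0}]' >/dev/null; python3 pp.py
```

```text
28.3 [ 0.1508 -0.3947  0.6406] [-1.326  0.376  0.342 -0.003  2.732 -0.247] tilt 17.66 104.2 up [ 0.073 -0.295 -0.953]
28.5 [ 0.1442 -0.3761  0.6592] [-1.331  0.316  0.362 -0.003  2.732 -0.253] tilt 15.39 104.0 up [ 0.065 -0.257 -0.964]
28.7 [ 0.1383 -0.3608  0.6753] [-1.336  0.269  0.37  -0.004  2.732 -0.26 ] tilt 13.16 103.9 up [ 0.056 -0.221 -0.974]
28.9 [ 0.1331 -0.3482  0.6901] [-1.341  0.232  0.368 -0.004  2.732 -0.266] tilt 10.88 103.7 up [ 0.047 -0.183 -0.982]
```

```bash
python3 -m pendant '[{"delta_pos":[0.004,-0.018,-0.098],"spin":0},{"delta_pos":[0.004,-0.018,-0.098],"spin":0}]' >/dev/null; python3 pp.py; python3 -m pendant '[{"delta_pos":[0.003,-0.014,-0.099],"spin":0},{"delta_pos":[0.003,-0.014,-0.099],"spin":0}]' >/dev/null; python3 pp.py;python3 -m pendant '[{"delta_pos":[0.002,-0.011,-0.1],"spin":0},{"delta_pos":[0.002,-0.011,-0.1],"spin":0}]' >/dev/null; python3 pp.py;python3 -m pendant '[{"delta_pos":[0.001,-0.007,-0.1],"spin":0},{"delta_pos":[0.001,-0.007,-0.1],"spin":0}]' >/dev/null; python3 pp.py
```

```text
29.1 [ 0.1284 -0.3376  0.704 ] [-1.347  0.201  0.358 -0.005  2.732 -0.272] tilt 8.56 103.5 up [ 0.038 -0.144 -0.989]
29.3 [ 0.1243 -0.3286  0.7172] [-1.353  0.177  0.342 -0.004  2.732 -0.278] tilt 6.23 103.3 up [ 0.028 -0.105 -0.994]
29.5 [ 0.1202 -0.3202  0.7299] [-1.36   0.156  0.322 -0.004  2.732 -0.284] tilt 3.92 103.3 up [ 0.018 -0.066 -0.998]
29.7 [ 0.1166 -0.313   0.742 ] [-1.367e+00  1.390e-01  2.990e-01 -2.000e-03  2.732e+00 -2.890e-01] tilt 1.63 103.5 up [ 0.007 -0.027 -1.   ]
```

```bash
python3 -m pendant '[{"delta_pos":[0,-0.001,-0.034],"spin":0},{"delta_pos":[0,-0.001,-0.034],"spin":0}]' >/dev/null; python3 pp.py
python3 - <<'E'
from plan import *
info(0)
p,R,s=T(); q=np.array(s['q'])
for ang in (51,141):
    X,Rt=target(0,ang,.03); qq=q.copy(); print(X.round(4))
    for W in ([.4,-.2,.5],X):
        x0,_=fkt(qq)
        for k in range(1,11): qq=ik(qq,x0+(np.array(W)-x0)*k/10,R,.6)
    for s_ in np.linspace(0,1,11):
        qq=ik(qq,X,R@Ro.from_rotvec(s_*Ro.from_matrix(R.T@Rt).as_rotvec()).as_matrix(),.6)
    print(ang,qq.round(2))
    for a in range(0,201,10):
        X2,R2=target(0,ang-a,-.014); qq=ik(qq,X2,R2,.6)
    print('end',qq.round(2))
E
python3 rows.py '[[0.45,-0.15,0.45],[0.528,0.132,0.32]]'
```

```text
29.9 [ 0.115  -0.3093  0.7492] [-1.370e+00  1.320e-01  2.810e-01 -1.000e-03  2.732e+00 -2.910e-01] tilt 0.2 108.2 up [ 0.001 -0.003 -1.   ]
ang -76.5 axis err deg 0.2 rel x,y,n mm [-513.  -322.7  502.2] t 29.9 q6 -0.29 F [-0.   1.  -1.5] M [-0.03 -0.03 -0.07]
[0.5278 0.1328 0.277 ]
51 [ 0.15 -0.04  1.49  0.    1.69 -0.99]
end [ 0.15 -0.03  1.56  0.    1.61  2.49]
[0.5283 0.1315 0.277 ]
141 [-0.65 -0.53  2.01  0.28  1.66  2.66]
end [-2.96 -0.89  0.94 -1.34  2.73  2.66]
17 [[0.037, 0.002, 0.03], [0.074, 0.004, 0.06], [0.111, 0.006, 0.09], [0.148, 0.007, 0.12], [0.185, 0.009, 0.15], [0.222, 0.011, 0.18], [0.259, 0.013, 0.21], [0.296, 0.015, 0.24], [0.333, 0.017, 0.269], [0.37, 0.019, 0.299], [0.399, -0.012, 0.318], [0.428, -0.042, 0.337], [0.457, -0.072, 0.355], [0.486, -0.102, 0.374], [0.514, -0.132, 0.393], [0.543, -0.163, 0.412], [0.572, -0.193, 0.43]]
29.9 [ 0.115  -0.3093  0.7492] [-0.0011  0.0033 -1.    ]
```

```bash
python3 -m pendant '[{"delta_pos":[0.037,0.002,0.03],"spin":-0.14},{"delta_pos":[0.074,0.004,0.06],"spin":-0.28},{"delta_pos":[0.111,0.006,0.09],"spin":-0.42},{"delta_pos":[0.148,0.007,0.12],"spin":-0.56},{"delta_pos":[0.185,0.009,0.15],"spin":-0.7},{"delta_pos":[0.222,0.011,0.18],"spin":-0.84},{"delta_pos":[0.259,0.013,0.21],"spin":-0.98},{"delta_pos":[0.296,0.015,0.24],"spin":-1.12},{"delta_pos":[0.333,0.017,0.27],"spin":-1.26},{"delta_pos":[0.37,0.019,0.3],"spin":-1.4}]'; python3 -c "
from plan import *
info(0)";python3 rows.py '[[0.45,-0.1,0.43],[0.528,0.132,0.30]]'
```

```text
t: 30.9
tool_pos: [0.451, -0.1493, 0.4473]
orientation: [-1.829, -2.55, -0.003]
force: [-0.7, -0.1, 0.0]
opening: 0.0154
ang 4.0 axis err deg 0.25 rel x,y,n mm [-146.5 -253.9  200.3] t 30.9 q6 -0.76 F [-0.7 -0.1  0. ] M [-0.06 -0.09 -0.03]
8 [[0.023, 0.007, 0.009], [0.047, 0.015, 0.017], [0.079, 0.04, 0.039], [0.112, 0.064, 0.061], [0.144, 0.089, 0.083], [0.176, 0.114, 0.105], [0.209, 0.139, 0.126], [0.241, 0.163, 0.148]]
30.9 [ 0.451  -0.1493  0.4473] [-0.0023  0.0037 -1.    ]
```

```bash
python3 -m pendant '[{"delta_pos":[0.023,0.007,0.009],"spin":-0.12},{"delta_pos":[0.047,0.015,0.017],"spin":-0.25},{"delta_pos":[0.079,0.04,0.039],"spin":-0.38},{"delta_pos":[0.112,0.064,0.06],"spin":-0.51},{"delta_pos":[0.144,0.089,0.083],"spin":-0.64},{"delta_pos":[0.176,0.114,0.105],"spin":-0.77},{"delta_pos":[0.209,0.139,0.126],"spin":-0.82},{"delta_pos":[0.241,0.163,0.148],"spin":-0.82},{"delta_pos":[0.241,0.163,0.148],"spin":-0.82}]'
python3 - <<'E'
from plan import *
info(0)
c=cam('wrist','w12.png'); c2=cam('scene','s12.png')
for n,cc in (('wrist',c),('scene',c2)):
  for l in ['nipple_left','nipple_middle','nipple_right','key_mouth']:
    print(n,l,[(round(d['score'],2),w(cc,d['location']).round(4).tolist()) for d in robot.mark_of(n,l)][:4])
p,R,s=T(); print((p+R@MO).round(4)); go(0,.012)
cv2.imwrite('pics/m12.png',np.hstack([cv2.resize(c['color'][140:260,240:400],(400,300),interpolation=cv2.INTER_CUBIC),cv2.resize(c2['color'][80:200,310:440],(390,300),interpolation=cv2.INTER_CUBIC)]))
E
```

```text
t: 31.8
tool_pos: [0.5259, 0.1357, 0.2943]
orientation: [-0.652, -3.061, -0.002]
force: [-1.4, 0.4, -1.5]
opening: 0.0159
ang 51.3 axis err deg 0.66 rel x,y,n mm [-1.1  3.3 47.2] t 31.8 q6 -1.0 F [-1.4  0.4 -1.5] M [-0.03 -0.1   0.02]
wrist nipple_left [(0.81, [0.5171, 0.1833, 0.237])]
wrist nipple_middle [(0.71, [0.526, 0.1324, 0.2438])]
wrist nipple_right [(0.53, [0.5408, 0.0855, 0.2371])]
wrist key_mouth [(0.73, [0.5292, 0.1335, 0.2928])]
scene nipple_left [(0.49, [0.5168, 0.1808, 0.2333]), (0.23, [0.5273, 0.1345, 0.3446])]
scene nipple_middle [(0.55, [0.5306, 0.1337, 0.244]), (0.33, [0.5288, 0.1348, 0.3465])]
scene nipple_right []
scene key_mouth [(0.94, [0.5292, 0.13, 0.2962])]
[0.5289 0.1306 0.2989]
tooldelta [0.0008 0.0014 0.0419]
```

View pics/m12.png

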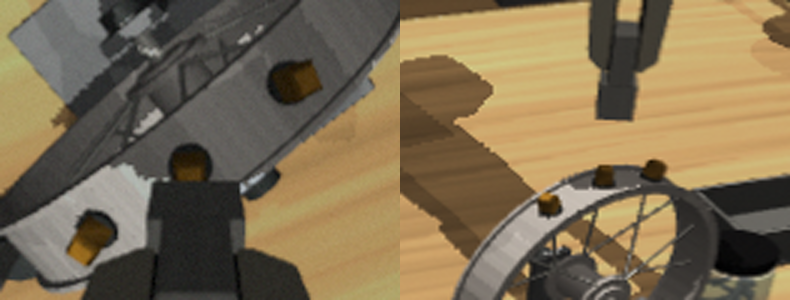

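```bash
python3 -m pendant '[{"delta_pos":[0.001,0.0015,0.02],"spin":0},{"delta_pos":[0.001,0.0015,0.036],"spin":0},{"delta_pos":[0.001,0.0015,0.042],"spin":0},{"delta_pos":[0.001,0.0015,0.042],"spin":0}]'; python3 -c "
from plan import *
info(0);go(0,-.005)"; python3 -m pendant '[{"delta_pos":[0,0,0.004],"spin":0},{"delta_pos":[0,0,0.008],"spin":0},{"delta_pos":[0,0,0.011],"spin":0},{"delta_pos":[0,0,0.013],"spin":0},{"delta_pos":[0,0,0.015],"spin":0},{"delta_pos":[0,0,0.0165],"spin":0},{"delta_pos":[0,0,0.0165],"spin":0}]'; python3 -c "
from plan import *
info(0)"
```

```text
t: 32.7
tool_pos: [0.5268, 0.1327, 0.2573]
orientation: [-0.663, -3.066, -0.004]
force: [-1.0, -0.2, -1.9]
opening: 0.0158
ang 50.9 axis err deg 0.29 rel x,y,n mm [-1.   0.1 10.3] t 32.7 q6 -1.0 F [-1.  -0.2 -1.9] M [ 0.01 -0.13 -0.03]
tooldelta [-0.0009  0.0005  0.0153]
t: 33.4
tool_pos: [0.5272, 0.1326, 0.241]
orientation: [-0.663, -3.067, -0.004]
force: [3.9, -1.7, -2.1]
opening: 0.0159
ang 50.9 axis err deg 0.24 rel x,y,n mm [-0.7 -0.1 -6. ] t 33.4 q6 -1.0 F [ 3.9 -1.7 -2.1] M [-0.18 -0.76 -0.01]
```

```bash
python3 -c "
from plan import *
info(0);go(0,-.009);go(0,-.009,(.0005,0))"
```

```text
ang 50.9 axis err deg 0.24 rel x,y,n mm [-0.7 -0.1 -6. ] t 33.4 q6 -1.0 F [ 3.9 -1.7 -2.1] M [-0.18 -0.76 -0.01]
tooldelta [-0.0005  0.0005  0.003 ]
tooldelta [-0.0009  0.0008  0.003 ]
```

```bash
python3 -m pendant '[{"delta_pos":[-0.0007,0.0006,0],"spin":0},{"delta_pos":[-0.0007,0.0006,0.0015],"spin":0},{"delta_pos":[-0.0007,0.0006,0.003],"spin":0},{"delta_pos":[-0.0007,0.0006,0.004],"spin":0}]'; python3 -c "
from plan import *
info(0)"
```

```text
t: 33.8
tool_pos: [0.5278, 0.1329, 0.2366]
orientation: [-0.663, -3.067, -0.004]
force: [0.2, 0.9, -1.3]
opening: 0.0156
ang 50.9 axis err deg 0.27 rel x,y,n mm [  0.    0.1 -10.4] t 33.8 q6 -1.0 F [ 0.2  0.9 -1.3] M [ 0.07 -0.17  0.03]
```

```bash
python3 -m pendant '[{"delta_pos":[0,0,0.0015],"spin":0.05},{"delta_pos":[0,0,0.002],"spin":0.1}]'; python3 -c "
from plan import *
info(0)";  python3 -m pendant '[{"delta_pos":[0,0,0],"spin":0.05},{"delta_pos":[0,0,0],"spin":0.1}]'; python3 -c "
from plan import *
info(0)"; python3 -m pendant '[{"delta_pos":[0,0,0],"spin":0.05},{"delta_pos":[0,0,0],"spin":0.1}]'; python3 -c "
from plan import *
info(0)"
```

```text
t: 34.0
tool_pos: [0.5281, 0.1328, 0.2346]
orientation: [-0.819, -3.029, -0.004]
force: [1.4, -0.7, -0.4]
opening: 0.0157
ang 45.1 axis err deg 0.24 rel x,y,n mm [  0.2  -0.1 -12.4] t 34.0 q6 -0.89 F [ 1.4 -0.7 -0.4] M [-0.26 -0.48 -0.01]
t: 34.2
tool_pos: [0.5282, 0.1327, 0.2346]
orientation: [-0.972, -2.984, -0.003]
force: [0.4, -0.4, -1.1]
opening: 0.016
ang 39.2 axis err deg 0.22 rel x,y,n mm [  0.2  -0.3 -12.4] t 34.2 q6 -0.79 F [ 0.4 -0.4 -1.1] M [-0.15 -0.36  0.12]
t: 34.4
tool_pos: [0.5282, 0.1328, 0.2346]
orientation: [-1.123, -2.931, -0.003]
force: [0.8, 0.4, -0.0]
opening: 0.0157
ang 33.4 axis err deg 0.21 rel x,y,n mm [  0.2  -0.4 -12.4] t 34.4 q6 -0.69 F [ 0.8  0.4 -0. ] M [-0.09 -0.31  0.12]
```

```bash
python3 -m pendant '[{"delta_pos":[0,0,0],"spin":0.14},{"delta_pos":[0,0,0],"spin":0.28},{"delta_pos":[0,0,0],"spin":0.42},{"delta_pos":[0,0,0],"spin":0.56},{"delta_pos":[0,0,0],"spin":0.7},{"delta_pos":[0,0,0],"spin":0.84},{"delta_pos":[0,0,0],"spin":0.98},{"delta_pos":[0,0,0],"spin":1.12},{"delta_pos":[0,0,0],"spin":1.26},{"delta_pos":[0,0,0],"spin":1.4}]'; python3 -c "
from plan import *
info(0)"; python3 -m pendant '[{"delta_pos":[0,0,0],"spin":0.14},{"delta_pos":[0,0,0],"spin":0.28},{"delta_pos":[0,0,0],"spin":0.42},{"delta_pos":[0,0,0],"spin":0.56},{"delta_pos":[0,0,0],"spin":0.7},{"delta_pos":[0,0,0],"spin":0.84},{"delta_pos":[0,0,0],"spin":0.98},{"delta_pos":[0,0,0],"spin":1.12},{"delta_pos":[0,0,0],"spin":1.26},{"delta_pos":[0,0,0],"spin":1.4}]'; python3 -c "
from plan import *
info(0)"
```

```text
t: 35.4
tool_pos: [0.5289, 0.1328, 0.2346]
orientation: [-2.751, -1.51, -0.001]
force: [4.1, -0.1, -1.6]
opening: 0.0157
ang -47.1 axis err deg 0.18 rel x,y,n mm [ -0.4  -0.3 -12.4] t 35.4 q6 0.72 F [ 4.1 -0.1 -1.6] M [ 0.01 -0.92  0.14]
t: 36.4
tool_pos: [0.5293, 0.1322, 0.2345]
orientation: [-3.076, 0.627, 0.001]
force: [1.7, -2.1, -1.8]
opening: 0.0158
ang -127.7 axis err deg 0.11 rel x,y,n mm [ -0.3   0.3 -12.5] t 36.4 q6 2.12 F [ 1.7 -2.1 -1.8] M [-0.63 -0.41  0.09]
```

```bash
python3 -m pendant '[{"delta_pos":[0,0,0],"spin":0.1},{"delta_pos":[0,0,0],"spin":0.19},{"delta_pos":[0,0,0],"spin":0.19}]'; python3 -c "
from plan import *
info(0)"; python3 -m pendant '[{"delta_pos":[0,0,0],"spin":-0.1},{"delta_pos":[0,0,0],"spin":-0.14},{"delta_pos":[0,0,-0.008],"spin":-0.14},{"delta_pos":[0,0,-0.02],"spin":-0.14},{"delta_pos":[0,0,-0.05],"spin":-0.14},{"delta_pos":[0,0,-0.09],"spin":-0.14},{"delta_pos":[0,0,-0.09],"spin":-0.14}]';  python3 - <<'E'
from plan import *
info(0)
c=cam('wrist','w14.png')
fit(c,np.clip(c['color'].astype(float)*1.6,0,255).astype(np.uint8),WC,YAW)
E
```

```text
t: 36.7
tool_pos: [0.5293, 0.132, 0.2346]
orientation: [-3.003, 0.918, 0.001]
force: [0.5, -1.7, -0.0]
opening: 0.0159
ang -138.7 axis err deg 0.1 rel x,y,n mm [ -0.2   0.2 -12.4] t 36.7 q6 2.31 F [ 0.5 -1.7 -0. ] M [-0.22 -0.18  0.08]
t: 37.4
tool_pos: [0.5316, 0.1323, 0.3327]
orientation: [-3.055, 0.705, -0.015]
force: [-0.0, 0.1, 0.0]
opening: 0.0156
ang -130.6 axis err deg 0.65 rel x,y,n mm [ 2.  -0.2 85.7] t 37.4 q6 2.17 F [-0.   0.1  0. ] M [ 0.09 -0.04 -0.04]
24 [(np.float64(0.938), 81, [-0.17, -0.13]), (np.float64(0.935), 78, [-0.25, -0.18]), (np.float64(0.934), 84, [-0.05, -0.25]), (np.float64(0.928), 75, [-0.28, -0.25]), (np.float64(0.92), 87, [-0.08, -0.22])] area 178.984375
0 [(np.float64(0.903), 54, [-0.19, -0.05]), (np.float64(0.902), 51, [-0.18, 0.25]), (np.float64(0.897), 57, [-0.04, 0.26]), (np.float64(0.893), 48, [-0.32, 0.16]), (np.float64(0.89), 60, [0.01, 0.15])] area 144.828125
-24 [(np.float64(0.906), 21, [-0.19, 0.21]), (np.float64(0.906), 18, [-0.19, 0.09]), (np.float64(0.902), 24, [-0.05, 0.11]), (np.float64(0.899), 15, [-0.18, 0.19]), (np.float64(0.895), 27, [-0.21, 0.22])] area 171.609375
```

View pics/w14.png

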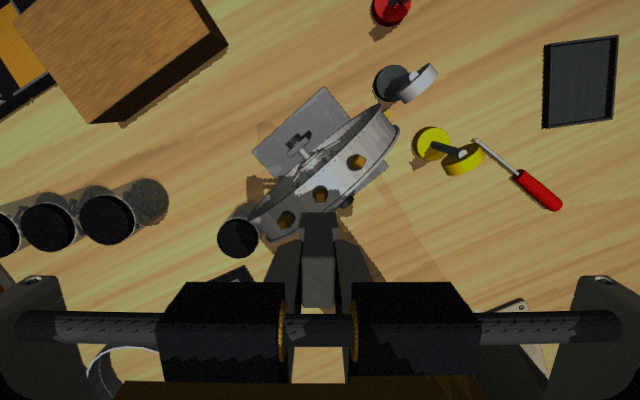

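```bash
python3 rows.py '[[0.5,-0.1,0.3],[0.462,-0.28,0.15],[0.462,-0.295,0.06]]'
```

```text
12 [[0.015, 0.044, 0.006], [0.029, 0.089, 0.012], [0.044, 0.133, 0.017], [0.059, 0.178, 0.023], [0.074, 0.222, 0.029], [0.082, 0.258, 0.059], [0.091, 0.294, 0.088], [0.1, 0.33, 0.118], [0.109, 0.366, 0.148], [0.118, 0.402, 0.178], [0.121, 0.409, 0.223], [0.124, 0.416, 0.268]]
37.45 [0.531  0.1322 0.3297] [ 0.0076  0.003  -1.    ]
```

```bash
python3 -m pendant '[{"delta_pos":[0.015,0.044,0.006],"spin":0},{"delta_pos":[0.03,0.089,0.012],"spin":0},{"delta_pos":[0.044,0.133,0.017],"spin":0},{"delta_pos":[0.059,0.178,0.023],"spin":0},{"delta_pos":[0.074,0.222,0.03],"spin":0},{"delta_pos":[0.082,0.258,0.059],"spin":0},{"delta_pos":[0.09,0.294,0.088],"spin":0},{"delta_pos":[0.1,0.33,0.118],"spin":0},{"delta_pos":[0.11,0.366,0.148],"spin":0},{"delta_pos":[0.118,0.402,0.178],"spin":0}]'; python3 -m pendant '[{"delta_pos":[0,0,0],"spin":0},{"delta_pos":[0,0,0],"spin":0}]'; python3 rows.py '[[0.462,-0.295,0.06],[0.462,-0.295,0.008]]'
python3 - <<'E'
from h import *
c=cam('wrist','w15.png')
for l in ['tray','key_mouth']: print(l,[(round(d['score'],2),w(c,d['location']).round(4).tolist()) for d in robot.mark_of('wrist',l)][:4])
E
```

```text
t: 38.45
tool_pos: [0.4614, -0.2814, 0.1483]
orientation: [-3.056, 0.706, -0.01]
force: [0.9, -0.8, -0.9]
opening: 0.0163
t: 38.65
tool_pos: [0.46, -0.2812, 0.1467]
orientation: [-3.054, 0.708, -0.005]
force: [0.2, -0.5, -1.2]
opening: 0.0159
4 [[0.004, 0.006, 0.043], [0.008, 0.012, 0.087], [0.008, 0.012, 0.113], [0.008, 0.013, 0.139]]
38.65 [ 0.46   -0.2812  0.1467] [ 0.0045  0.006  -1.    ]
tray [(0.69, [0.4647, -0.2996, 0.001])]
key_mouth [(0.87, [0.4616, -0.2833, 0.1442])]
```

View pics/w15.png

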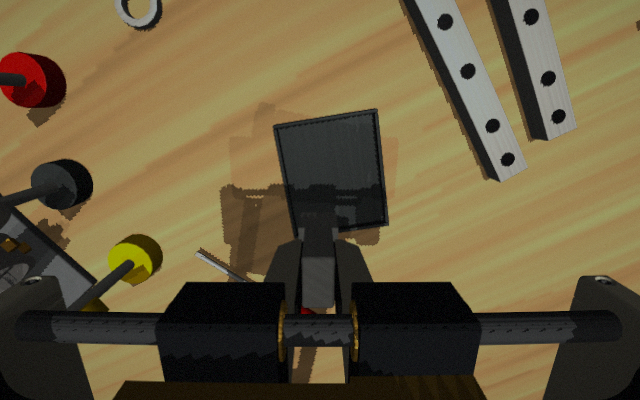

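```bash
python3 -m pendant '[{"delta_pos":[0.005,0.007,0.04],"spin":0},{"delta_pos":[0.008,0.013,0.08],"spin":0},{"delta_pos":[0.008,0.013,0.11],"spin":0},{"delta_pos":[0.008,0.013,0.128],"spin":0},{"delta_pos":[0.008,0.013,0.135],"spin":0},{"delta_pos":[0.008,0.013,0.137],"spin":0},{"delta_pos":[0.008,0.013,0.138],"spin":0},{"delta_pos":[0.008,0.013,0.139],"spin":0}]'; python3 pp.py
```

```text
t: 39.6
tool_pos: [0.4666, -0.2964, 0.0126]
orientation: [-3.058, 0.704, -0.017]
force: [0.2, -0.1, -0.5]
opening: 0.0158
39.6 [ 0.4666 -0.2964  0.0126] [-0.665  0.139  1.795  0.008  1.199  1.356] tilt 0.66 4.0 up [ 0.01  -0.006 -1.   ]
```

```bash
python3 -m pendant '[{"delta_pos":[0,0,0.002],"spin":0},{"delta_pos":[0,0,0.004],"spin":0},{"delta_pos":[0,0,0.005],"spin":0},{"delta_pos":[0,0,0.006],"spin":0},{"delta_pos":[0,0,0.0065],"spin":0}]'; python3 -m pendant '[{"delta_pos":[0,0,0.0005],"spin":0},{"delta_pos":[0,0,0.001],"spin":0}]'
```

```text
t: 40.1
tool_pos: [0.4666, -0.2964, 0.0059]
orientation: [-3.058, 0.704, -0.017]
force: [-0.4, 0.1, 1.9]
opening: 0.0158
t: 40.3
tool_pos: [0.4667, -0.2964, 0.0059]
orientation: [-3.058, 0.704, -0.017]
force: [-4.5, 2.1, 11.9]
opening: 0.0155
```

```bash
python3 -m pendant '[{"delta_pos":[0,0,-0.0003],"spin":0}]'; python3 -m pendant '[{"delta_pos":[0,0,0],"spin":0},{"delta_pos":[0,0,0],"spin":0},{"delta_pos":[0,0,0],"spin":0},{"delta_pos":[0,0,0],"spin":0},{"delta_pos":[0,0,0],"spin":0},{"delta_pos":[0,0,0],"spin":0}]' -0.2; python3 -m pendant '[{"delta_pos":[0,0,-0.02],"spin":0},{"delta_pos":[0,0,-0.05],"spin":0},{"delta_pos":[0,0,-0.09],"spin":0},{"delta_pos":[0,0,-0.13],"spin":0},{"delta_pos":[0,0,-0.16],"spin":0},{"delta_pos":[0,0,-0.16],"spin":0},{"delta_pos":[0,0,-0.16],"spin":0}]'
python3 - <<'E'
from plan import *
c=cam('wrist','w16.png'); c2=cam('scene','s16.png')
for n,cc in (('wrist',c),('scene',c2)):
  for l in ['tray','key_mouth','key_grip']: print(n,l,[(round(d['score'],2),w(cc,d['location']).round(4).tolist()) for d in robot.mark_of(n,l)][:2])
a=np.hstack([cv2.resize(np.clip(c['color'][80:280,220:420]*1.6,0,255).astype(np.uint8),(400,400)),cv2.resize(c2['color'][190:290,130:230],(400,400),interpolation=cv2.INTER_CUBIC)]);cv2.imwrite('pics/m16.png',a)
E
```

```text
t: 40.4
tool_pos: [0.4668, -0.2965, 0.0064]
orientation: [-3.058, 0.704, -0.017]
force: [-0.2, -0.5, -1.5]
opening: 0.0153
t: 41.0
tool_pos: [0.4668, -0.2965, 0.0064]
orientation: [-3.058, 0.704, -0.017]
force: [-0.5, 0.3, -0.5]
opening: 0.0549
t: 41.7
tool_pos: [0.4654, -0.297, 0.1671]
orientation: [-3.059, 0.704, -0.02]
force: [-0.1, -0.3, -0.5]
opening: 0.0559
wrist tray [(0.71, [0.4621, -0.3014, 0.0028])]
wrist key_mouth [(0.57, [0.466, -0.2984, 0.003])]
wrist key_grip [(0.78, [0.4643, -0.2997, 0.0573])]
scene tray [(0.57, [0.4577, -0.2991, 0.0015])]
scene key_mouth [(0.92, [0.468, -0.3008, 0.0067])]
scene key_grip [(0.66, [0.469, -0.2969, 0.0558])]
```

View pics/m16.png

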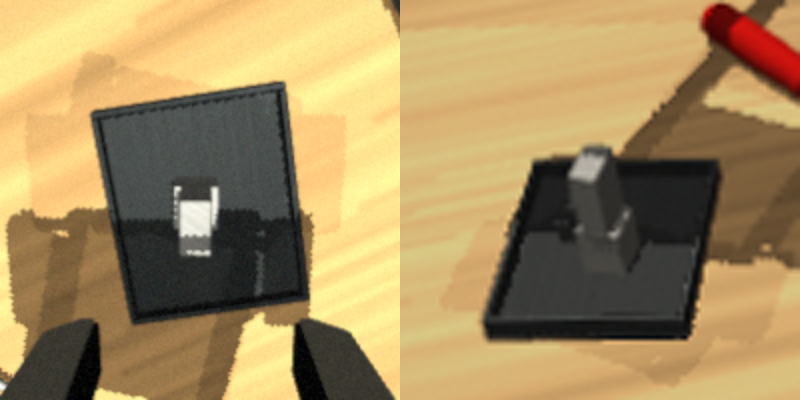

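The key stands upright near the tray's centre (grip at display (195,220) left, (600,190) right), and the fingers are clear of it. Handing in.

```bash
python3 -c "
from plant import robot
print(robot.close_job())"
```

```text
the job is handed in; nothing more can be done
None
```

I handed the job in at about 42 s of the 72 s allowed. No verdict came back, so the results below are from my own checks.

**What I did**
- **Gauge side:** the grey gauge stands on the wheel's right (−y), so I began with the right nipple. I took the key from the tray, tilted the tool to the 24° lean, seated the key without feeling contact and turned it about 99°: 90° plus the play.
- **Middle nipple:** I brought the tool back upright, seated the key and turned it about 190°. The torque showed the drive starting after about 9° of play, so the nipple turned about 180°.
- **Key:** I stood it back in the tray and drew the fingers clear.

**Last checks**
- **Nipple flats (wrist camera, angle modulo 90°):** right about 20° (17° before), middle about 54° (54° before), left about 80° (79° before). This fits turns of about 90°, 180° and 0°. The pictures alone cannot tell whole quarter turns apart; for those I rely on the key angles and the torque.
- **Key in tray:** it looks upright, with its grip within about 10 mm of the tray's centre and at about 56 mm height.
- **Forces:** the force readings I took with the key on the nipples stayed below about 5 N.

**What went wrong or disagreed**
- **First grasp missed:** the fingertips are about 40 mm short of the reported TCP, so they closed on top of the key with about 10 N. It stayed upright, and the second grasp held.
- **Joint ranges:** the interface has no tilt command, so I tilted the tool by pushing against the arm's limits. Two joints (the second and the fifth) read about 0.002–0.003 rad past the stated ranges; I cannot tell whether the judge counts that.

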